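Stow the spare change gear and lock the case with its quarter-turn studs

ROBOT

A 6-joint arm with a two-finger parallel gripper is mounted at the origin on a cart in front of the work surface, level with it; the furniture and walls round the work are solid. World frame = base frame: x ahead of the robot, y to its left, z up, the work surface at z = 0. Lengths are in m, angles in degrees, forces in N, time in s.
With the tool pointing down it reaches from about 0.375 to 0.9 m from the base axis. Payload 3.1 kg.
Tool frame: the origin (TCP) lies on the centre line of the jaws, within the pads' length; the fingertips stand 8 mm ahead of it and the grasp point (between the pads) lies 11 mm behind it; y points along the fingers, x is the direction in which the jaws open and shut, and the axes are right-handed (so a half turn about y gives the same grasp; the last joint's range is limited). The gripper opens to 87 mm and grips with 3 to 60 N. Pads are 19 mm wide; open, the fingers measure 117 mm over their backs; the gripper's body (75 mm by 190 mm) begins 51 mm behind the grasp point.
Start: joints at [-10.227, 30.224, 82.088, -0, 67.689, -10.227], TCP at [0.625, 0, 0.201] pointing down, gripper open.
Joint ranges: [-176.69, 176.69], [-43.24, 126.21], [12.49, 139.97], [-82, 262], [0, 151.66], [-163.58, 163.58]. Speed limits (degrees/s): [159.86, 159.86, 180, 180, 180, 180].

INTERFACE

Orientations are given as a 3x3 rotation matrix whose columns are the frame's x, y, z axes.
In Python, from rig import read_state, imaging, job, spotter gives the robot as it stands.
- The arm moves only by the tool apply_moves, never from a script. Its argument "steps" is a list of rows, each an object of numbers: "x", "y", "z": the shift along the world's x, y, z in mm; "spin": the turn about the world's z in rad. In form: [{"x": .., "y": .., "z": .., "spin": ..}, ...]. A call has 1 to 12 rows; each row shifts and turns the pose as measured when the row begins; what a row does not reach is not made up. A row lasts 1/10 s, in which the tool goes at most 50 mm and 8.59 degrees, less where a joint would pass 70% of its speed; a pose out of reach is approached as far as the arm can. A call is refused whole if a number of a shift passes 50 or a number of a turn 0.15, either way. A call with a gripper value outside its range is refused whole. "grip" is the finger opening in mm, from 0 to 87, set as the call begins (left out, the last holds). The fingers move at their own pace and stop on an object; the grip force is fixed at half the most. Time passes only in rows, so rows that do not move let the fingers close. It gives the time, the measured TCP pose, the force and the opening at its end, in the units of the state.
- read_state(): the state, without advancing time (a new reading comes with each control period).
- imaging.capture(name): name is "scene" or "side" or "wrist"; returns the picture (420x560x3 uint8, red, green, blue); there is no depth.
- imaging.camera_params(name): a dict with "fov_y" (degrees; the focal length in pixels is half the picture's height over the tangent of half this angle, whatever the lens; pixels are square), "cx", "cy" (the principal point, pixels), "R" (3x3) and "t" (3): a world point X has camera coordinates R X + t. Camera axes: x right, y down, z forward; pixel columns grow to the right and rows downward; lengths in m; the calibration is good to about 2 mm. The wrist camera is an equidistant fisheye: a pixel r from the principal point sees the ray r / f radians off the axis. A picture is of the moment at which its call begins: read the wrist's pose just before it. camera_params takes no time and is no camera call; for the wrist camera it gives the pose at the moment of the call.
- job.hand_in(): hands the job in, once; it reports no verdict.
Trained networks look in the newest picture that a camera, given by its name, has taken for a name from the list of things; names that differ only in an ending like _2 or _b are one class to them, and where a whole thing is asked for, a point or a joint stands for the part that bears it (a point fixed in the world has none). Each returns a list of dicts, best first, with "score" (0 to 1); they miss things now and then, are a little off and sometimes report something else, mostly with a low value. They report only what shows in the picture. A call takes as long as a camera call. They do not tell look-alikes from the thing itself.
- spotter.cut_out(name, camera): "mask" (420x560 bool, what is visible of it) and "rect" ([left, top, width, height] in pixels, round what is visible of it).
The state is a dict: "time_s": time; "joint_positions": joint angles; "qvel": joint speeds; "tau": joint torques, N m; "position": TCP position; "tcp_rot": TCP orientation; "force": force on the tool from outside, world axes, zero at the start; "moment": the same for the moment, N m; "opening": opening from 0.0 (shut) to 1.0 (fully open).
Only numpy, scipy, OpenCV 4.12 (cv2) and the standard library are available. Lean on these libraries where they do the work, as an engineer would, in place of code of your own. Each camera call takes 0.05 s, during which the arm holds its last target.

TASK

Put the 12-tooth gear (the one with coarse teeth) flat, hub up, in the open bay of the blue spare-gear case, and leave the finer 20-tooth gear alone. Then swing the case's cover fully shut and lock it with both quarter-turn studs: press each black wing head down, turn it ninety degrees clockwise so that it points to the green dots, and let it spring up so that its cam catches.

Things in the scene. Friction and masses are not known exactly. Their poses are not given: they have to be found in the camera images.
- gear_case: blue steel case fixed to the bench, open-topped, 210 (x) x 190 (y) x 60 mm, walls 4 mm; low feet stick out 26 mm at both x ends. Origin: centre of the underside; z up; its +y side (robot's left) carries the cover's hinge. A 40 mm high divider at y = -22 mm parts the gear bay (y -21 to +91 mm) from the strip with the cover's two catches
- bay_floor (a point): centre of the gear bay's floor, on top of the mat, 7 mm above the bench; axes as those of the case. The bay is 200 (x) x 112 (y) mm
- gear_12_center (a point): steel spur gear with 12 coarse teeth, outside diameter 62 mm, toothed disc 12 mm thick, on it a round hub 28 mm in diameter and 22 mm tall (34 mm in all), 0.18 to 0.35 kg; stands on the bench hub up. The point is on its axis, 17 mm above its underside; z is its axis, towards the hub end. Grasp it by the hub from above
- gear_20_center (a point): like the other gear, of the same outside diameter and shape, but with 20 finer teeth; to be left alone. The point is on its axis, 17 mm above its underside
- cover (a joint): opening angle of the grey cover, rad: 0 = shut flat on the case, grows as it opens; 1.57 = standing upright, up to 2.1 = leaning away beyond the case's +y side. The hinge is stiff: the cover stays where it is left, and needs up to 4 N at its free edge to be swung
- cover_hinge (a point): middle of the cover's hinge line, 60 mm above the bench; it lies on the case's top +y edge, and the line runs along the case's x. The point turns with the cover: its -y axis points along the cover to the free edge, its z is the outward normal of the cover (up when shut)
- cover_edge (a point): middle of the cover's free edge on its outer (upper) face, 190 mm from the hinge line and 7 mm above the hinge when shut. The cover is a plate 214 (along the hinge) x 191 x 6 mm; no stud lies within 40 mm of the middle line from the hinge to this point. Axes as those of cover_hinge
- stud_a_grip (a point): quarter-turn stud in the cover, 65 mm to the -x side of its middle line, 150 mm from the hinge. Black wing 40 (its x) x 12 (y) x 24 mm on a steel flange, diameter 44 mm; both turn together. Point: on the stud's axis, 12 mm above the flange's top and below the wing's top, 25.5 mm off the cover when not pressed; z outward. Pinch the wing's 12 mm from above, fingertips down to the flange
- stud_b_grip (a point): second quarter-turn stud, the same, 65 mm to the +x side of the cover's middle line
- stud_a_turn (a joint): turn of stud a, rad: 0 = open (wing along the case's x, to the red dots), grows clockwise seen from above to 1.57 = locked (wing along the case's y, to the green dots); stop at 1.6; caught it has play down to 1.39. With the cover shut it turns only while pressed at least 7 mm in; its cross pin has a notch to spring up into at 90 degrees
- stud_a_press (a joint): how far stud a is pressed in, m: 0 = out, stop at 0.009; a spring pushes it out, 3 N at 0, 8.4 N at 0.009. It must be 7 mm in to turn. Turned fully and let go with the cover shut, it is caught about 0.004 in; not turned it springs back to 0, turned short of the notch it stays near 0.007
- stud_b_turn (a joint): the same for stud b
- stud_b_press (a joint): the same for stud b
There are look-alikes about, which are no part of the job. Leave any orange, pink or turquoise look-alike of the part that bears gear_12_center alone.

How it is judged (in metres and radians):
On the way, in this order (a step that is already met when the one before it is completed fails the run):
1. the 12-tooth gear lies flat, hub up, in the gear bay, let go, with the cover still open (x of gear_12_center in the frame of bay_floor between -0.075 and 0.075 m and y of gear_12_center in the frame of bay_floor between -0.03 and 0.03 m and z of gear_12_center in the frame of bay_floor below 0.022 m and angle between gear_12_center's own z axis and vertical below 0.1 rad and contact force between the fingers and gear_12 below 0.1 N and value of joint cover above 1 rad), for 0.2 s.
2. the cover is shut (within 0.03 rad) with neither stud turned yet (value of joint cover below 0.03 rad and value of joint each of stud_a_turn, stud_b_turn below 0.3 rad), for 0.2 s.
3. one of the studs, either one, is turned and caught, with the cover shut (value of joint cover below 0.03 rad and ((value of joint stud_a_turn above 1.3 rad and value of joint stud_a_press between 0.002 and 0.0055 m) or (value of joint stud_b_turn above 1.3 rad and value of joint stud_b_press between 0.002 and 0.0055 m))), for 0.2 s.
At the end, for the whole second after the job is handed in: Cover shut (under 0.03 rad); both studs turned over 1.3 rad and sprung up into their catches (2 to 5.5 mm in); the 12-tooth gear flat (0.1 rad), hub up, on the bay floor (axis within 75 mm in x, 30 mm in y of its centre); the 20-tooth gear within 30 mm of its start (value of joint cover below 0.03 rad and value of joint each of stud_a_turn, stud_b_turn above 1.3 rad and value of joint stud_a_press between 0.002 and 0.0055 m and value of joint stud_b_press between 0.002 and 0.0055 m and x of gear_12_center in the frame of bay_floor between -0.075 and 0.075 m and y of gear_12_center in the frame of bay_floor between -0.03 and 0.03 m and z of gear_12_center in the frame of bay_floor below 0.022 m and angle between gear_12_center's own z axis and vertical below 0.1 rad and distance of gear_20_center from where it was at the start of the episode below 0.03 m); the robot touches nothing.
It fails at once if the 20-tooth gear is moved by more than 30 mm (distance of gear_20_center from where it was at the start of the episode above 0.03 m).
It also fails if it takes over 72 s, if anything falls off the work surface, if the arm or the gripper's body presses on something with over 40 N, if the wrist force passes 120 N, or if a joint passes its speed limit or range.

## Working session

There is one attempt and no reset: what is moved stays moved. The work goes in short steps, Python scripts to look and compute and a tool call to move; the robot and the scene stay as the last step left them, time stands still between calls to the robot, and variables do not carry over. Pictures are saved under pics/ and viewed, and the job is handed in when it is done.

Besides the shell and the picture viewer there is one more tool, called as name(argument=value, ...), one argument or row to a line, values as JSON. apply_moves: Moves the arm, as the interface text tells. Its arguments: {"type":"object","properties":{"steps":{"type":"array"},"grip":{"type":"number"}},"required":["steps"]}

```bash
ls; mkdir -p pics; python3 - <<'E'
from rig import read_state, imaging, job, spotter
import cv2
for n in ["scene","side","wrist"]:
    im=imaging.capture(n); cv2.imwrite(f"pics/{n}0.png",im[:,:,::-1])
    p=imaging.camera_params(n); print(n,p)
print(read_state())
E
```

```text
pics
scene {'fov_y': 44.14504155410036, 'cx': 270.3084173583131, 'cy': 211.52950809711697, 'R': array([[ 0.83626118, -0.54832655,  0.002286  ],
       [-0.33466272, -0.51369283, -0.790013  ],
       [ 0.43435941,  0.65989217, -0.61308583]]), 't': array([-0.53763867,  0.15568884,  1.06822762])}
side {'fov_y': 52.396269192017854, 'cx': 278.47120447150843, 'cy': 208.79122137223717, 'R': array([[ 0.45996636,  0.88792514,  0.00446061],
       [ 0.75742663, -0.38973342, -0.52384421],
       [-0.463396  ,  0.2443293 , -0.85180241]]), 't': array([-0.07880659, -0.43307219,  1.20580497])}
wrist {'fov_y': 65.70646984690485, 'cx': 276.3436340487127, 'cy': 207.16073522266308, 'R': array([[ 9.99999900e-01,  2.41289920e-04, -3.76620762e-04],
       [ 3.41083714e-04, -9.56078437e-01,  2.93110741e-01],
       [-2.89354322e-04, -2.93110841e-01, -9.56078423e-01]]), 't': array([-0.62537735, -0.03563767,  0.3912474 ])}
{'time_s': 0.15, 'joint_positions': array([-1.02260960e+01,  3.02684268e+01,  8.21385936e+01,  9.33333526e-04,
        6.76875510e+01, -1.02297357e+01]), 'qvel': array([ 0.05681916, -0.18687686, -0.23143865,  0.02788341, -0.10030478,
        0.01986206]), 'tau': array([ 9.14956272e-04, -4.40429199e+01, -1.76841742e+01,  6.33679633e-02,
        5.52540855e-02, -1.06930895e-04]), 'position': array([6.24421601e-01, 1.51913991e-04, 1.99983418e-01]), 'tcp_rot': array([[ 9.99998683e-01, -1.62168577e-03, -5.70771254e-05],
       [ 5.75764558e-05,  3.07863256e-04,  9.99999951e-01],
       [-1.62166812e-03, -9.99998638e-01,  3.07956222e-04]]), 'force': array([-0.70397759,  0.42763751,  0.54066248]), 'moment': array([-0.00380361, -0.00191777, -0.00492447]), 'opening': 0.9982364710331585}
```

View pics/scene0.png

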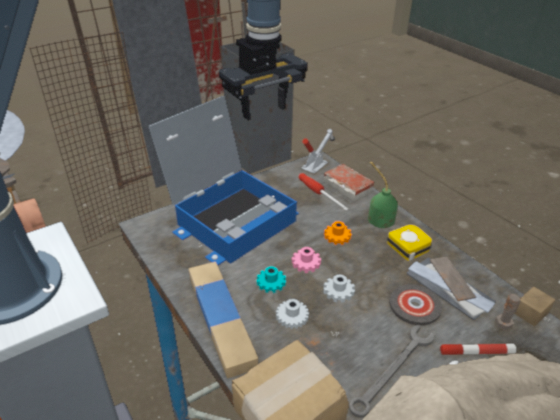

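View pics/side0.png

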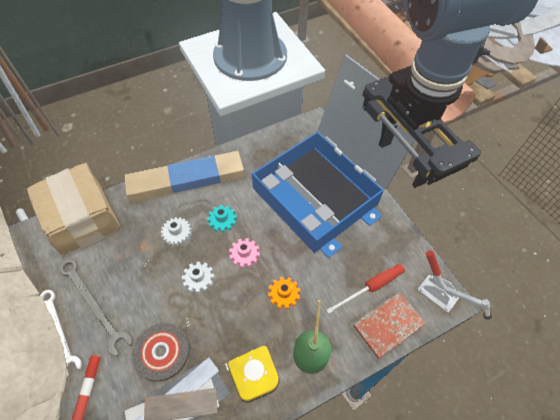

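View pics/wrist0.png

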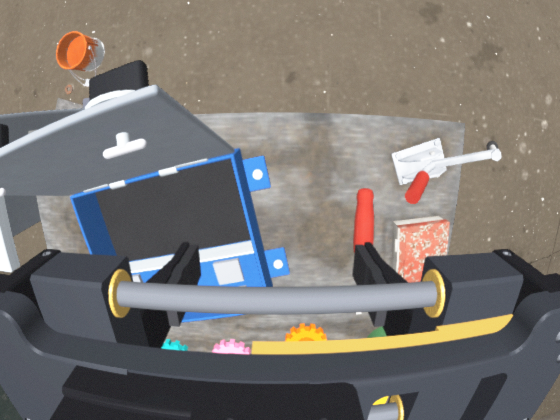

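The scene and side views show two steel-grey gears: side (175,231) / scene (292,312), and side (198,277) / scene (340,287). The turquoise, pink and orange gears are look-alikes. I'll enlarge both to count teeth.

```bash
python3 - <<'E'
import cv2,numpy as np
a=cv2.imread("pics/side0.png"); b=cv2.imread("pics/scene0.png")
f=lambda im,x,y:cv2.resize(im[y-24:y+24,x-32:x+32],(400,300),interpolation=cv2.INTER_CUBIC)
cv2.imwrite("pics/crop1.png",np.vstack([np.hstack([f(a,175,231),f(a,198,277)]),np.hstack([f(b,292,312),f(b,340,287)])]))
cv2.imwrite("pics/crop2.png",cv2.resize(a[50:260,240:420],(685,800))[:600])
cv2.imwrite("pics/crop2.png",cv2.resize(a[120:260,240:420],(771,600),interpolation=cv2.INTER_CUBIC))
cv2.imwrite("pics/crop3.png",cv2.resize(b[90:270,140:320],(600,600),interpolation=cv2.INTER_CUBIC))
E
```

```text
(no output)
```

View pics/crop1.png

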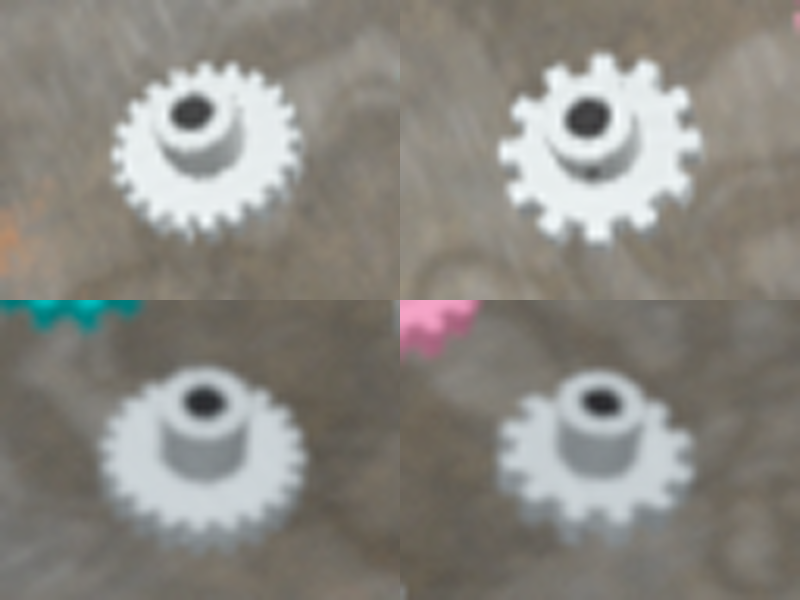

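View pics/crop2.png

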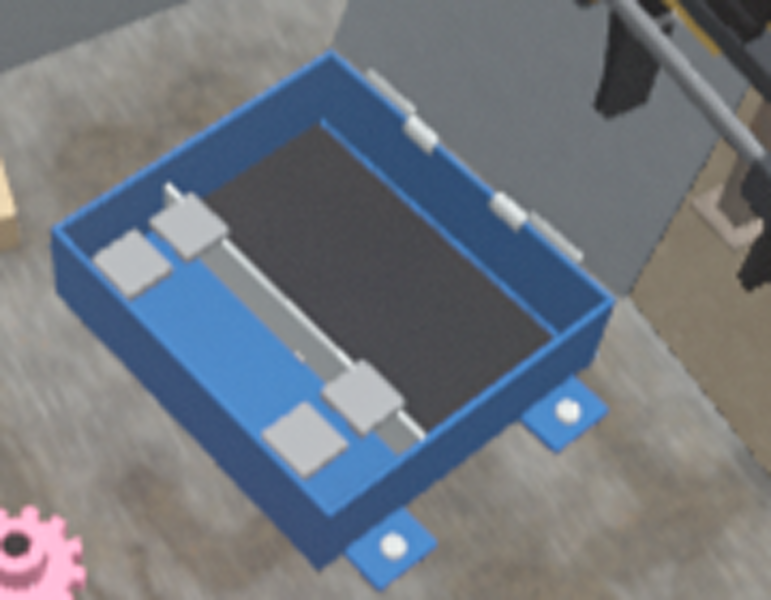

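View pics/crop3.png

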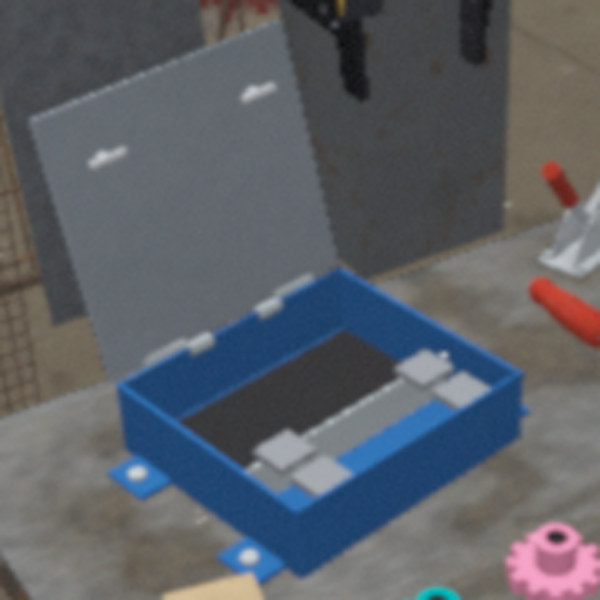

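Side (198,277) / scene (340,287) has 12 coarse teeth, so it's the target. The gear at side (175,231) has 20 fine teeth and stays where it is. Next I'll measure everything.

```bash
cat > h.py <<'E'
import numpy as np
from scipy.optimize import least_squares
from rig import read_state, imaging, job, spotter
def proj(P,n,p=None):
    p=p or imaging.camera_params(n); f=210/np.tan(np.radians(p['fov_y'])/2)
    c=np.atleast_2d(P)@p['R'].T+p['t']
    if n=='wrist':
        r=np.hypot(c[:,0],c[:,1]); th=np.arctan2(r,c[:,2]); k=f*th/np.maximum(r,1e-9)
        return np.c_[p['cx']+k*c[:,0],p['cy']+k*c[:,1]]
    return np.c_[p['cx']+f*c[:,0]/c[:,2],p['cy']+f*c[:,1]/c[:,2]]
def solve(obs,z=None):
    ps={n:imaging.camera_params(n) for n in obs}
    if z is None: g=lambda X:np.concatenate([proj(X,n,ps[n])[0]-obs[n] for n in obs]); r=least_squares(g,[.6,0,.05])
    else:
        g=lambda X:np.concatenate([proj([X[0],X[1],z],n,ps[n])[0]-obs[n] for n in obs]); r=least_squares(g,[.6,0])
    return r.x.round(4),np.round(r.fun,1)
E
python3 - <<'E'
from h import *
for nm,s,c in [('g12',(195.9,271.9),(340,279.3)),('g20',(173.7,224.9),(292.5,304.3))]:
    print(nm,solve({'side':s,'scene':c}),solve({'side':s},.034)[0],solve({'scene':c},.034)[0])
for nm,s,c in [('turq',(222,212),(271,270)),('pink',(243,246),(307,251)),('orange',(284,287),(338,227))]:
    print(nm,solve({'side':s,'scene':c},.034))
sc=lambda a:np.array(a)/(10/3)+[140,90]; sd=lambda a:np.array(a)/4.2833+[240,120]
S={'scene':[(-1,1,sc((120,385))),(1,1,sc((340,268))),(1,-1,sc((522,374))),(-1,-1,sc((300,513)))],
'side':[(1,1,sd((612,300))),(-1,1,sd((332,55))),(-1,-1,sd((55,230))),(1,-1,sd((325,515)))]}
ps={n:imaging.camera_params(n) for n in S}
def w(q,v): 
    c,s=np.cos(q[2]),np.sin(q[2]); return np.array([q[0]+c*v[0]-s*v[1],q[1]+s*v[0]+c*v[1],v[2]])
def fun(q): return np.concatenate([proj(w(q,(a*.105,b*.095,.06)),n,ps[n])[0]-o for n in S for a,b,o in S[n]])
r=least_squares(fun,[.55,.15,0]); print('case',r.x,np.degrees(r.x[2]),r.fun.round(1)); q=r.x
def cv(th,u,rr,h): return w(q,(u,.095-rr*np.cos(th)+h*np.sin(th),.06+rr*np.sin(th)+h*np.cos(th)))
ob=[(-.107,sc((32,118))),(.107,sc((272,22)))]
r2=least_squares(lambda t:np.concatenate([proj(cv(t[0],u,.191,.001),'scene',ps['scene'])[0]-o for u,o in ob]),[1.57]); print('th',r2.x,r2.fun)
print('bay',w(q,(0,.035,.007)),'edge',cv(r2.x[0],0,.19,.007),'hinge',w(q,(0,.095,.06)))
for u in(-.065,.065): print('stud shut',w(q,(u,-.055,.06+.007+.0255)))
np.save('q.npy',np.r_[q,r2.x])
E
```

```text
g12 (array([ 0.5605, -0.3809,  0.0351]), array([ 0.1, -0.1,  0.1,  0.1])) [ 0.5601 -0.3811] [ 0.5612 -0.3799]
g20 (array([ 0.4424, -0.383 ,  0.035 ]), array([ 0.1, -0.1,  0.1,  0. ])) [ 0.4419 -0.3832] [ 0.4429 -0.3821]
turq (array([ 0.4592, -0.2823]), array([ 0.1,  0.1, -0.1,  0.2]))
pink (array([ 0.5531, -0.2769]), array([ 0.4,  0.8, -0.7,  0.8]))
orange (array([ 0.6649, -0.2455]), array([-0.7,  0.1, -0.2, -1.2]))
case [ 0.49801329 -0.07793049  0.20372852] 11.67278422373624 [-1.3 -0.2  0.2 -0.5  0.9 -0.3 -0.5  0.3  1.2  0.5 -0.3 -1.4 -1.7 -0.2
  0.5  1.2]
th [1.88712843] [-1.92440437  0.93684424  1.68543068 -0.82973785]
bay [ 0.49093202 -0.04365432  0.007     ] edge [0.46548831 0.07950328 0.23839516] hinge [0.47879269 0.01510482 0.06      ]
stud shut [ 0.44548527 -0.14494397  0.0925    ]
stud shut [ 0.57279675 -0.1186421   0.0925    ]
```

Case yaw is about 11.7° and the cover is at about 1.89 rad. I'm moving above the 12-tooth gear at (0.5605, -0.381).

apply_moves(
  steps=[
    {"x": -8,"y": -47,"spin": 0.1},
    {"x": -8,"y": -47,"spin": 0.1},
    {"x": -8,"y": -47},
    {"x": -8,"y": -47},
    {"x": -8,"y": -47},
    {"x": -8,"y": -47},
    {"x": -8,"y": -47},
    {"x": -8,"y": -47},
    {"z": -20},
    {"z": 0},
  ],
  grip=70,
)

```text
invalid input at $.steps[0]: expected keys x, y, z, spin
```

apply_moves(
  steps=[
    {"x": -8,"y": -47,"z": 0,"spin": 0.1},
    {"x": -8,"y": -47,"z": 0,"spin": 0.1},
    {"x": -8,"y": -47,"z": 0,"spin": 0},
    {"x": -8,"y": -47,"z": 0,"spin": 0},
    {"x": -8,"y": -47,"z": 0,"spin": 0},
    {"x": -8,"y": -47,"z": 0,"spin": 0},
    {"x": -8,"y": -47,"z": 0,"spin": 0},
    {"x": -8,"y": -47,"z": 0,"spin": 0},
    {"x": 0,"y": 0,"z": -20,"spin": 0},
    {"x": 0,"y": 0,"z": 0,"spin": 0},
  ],
  grip=70,
)

```text
time_s: 1.15
position: [0.554, -0.3881, 0.1759]
tcp_rot: [[0.977, -0.005, -0.212], [0.212, 0.002, 0.977], [-0.004, -1.0, 0.003]]
force: [-1.2, 0.4, -0.7]
opening: 0.805
```

apply_moves(
  steps=[
    {"x": 6,"y": 7,"z": -35,"spin": 0},
    {"x": 0,"y": 0,"z": -35,"spin": 0},
    {"x": 0,"y": 0,"z": -20,"spin": 0},
    {"x": 0,"y": 0,"z": 0,"spin": 0},
  ],
  grip=70,
)

```text
time_s: 1.55
position: [0.5617, -0.3803, 0.0863]
tcp_rot: [[0.977, -0.002, -0.213], [0.213, -0.001, 0.977], [-0.002, -1.0, -0.0]]
force: [-0.3, 0.4, -0.4]
opening: 0.806
```

```bash
python3 - <<'E'
from h import *
import cv2
s=read_state(); print(s['position'],s['tcp_rot'].round(3))
a=imaging.capture('side');b=imaging.capture('wrist')
p=imaging.camera_params('wrist')
print(proj([[.5605,-.381,.034],s['position']],'wrist',p),proj([[.5605,-.381,.034],s['position']],'side'))
cv2.imwrite('pics/a1.png',np.hstack([cv2.resize(a[200:340,100:290],(400,295)),cv2.resize(b,(400,300))[:295]])[:,:,::-1])
E
```

```text
[ 0.56168989 -0.38032494  0.0863035 ] [[ 0.977 -0.002 -0.213]
 [ 0.213 -0.001  0.977]
 [-0.002 -1.    -0.   ]]
[[271.39260897 213.07687168]
 [272.53879373 238.97024862]] [[196.04104177 272.056738  ]
 [192.04236628 261.04542882]]
```

View pics/a1.png

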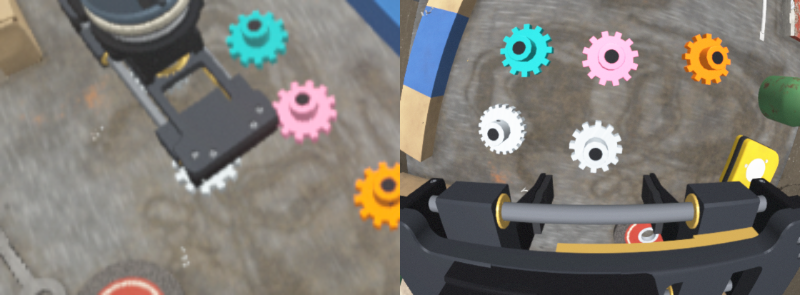

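The wrist view shows the bore at about (273,215), against a predicted (271,213), so the alignment is good. Descending.

apply_moves(
  steps=[
    {"x": -1,"y": -0.5,"z": -30,"spin": 0},
    {"x": 0,"y": 0,"z": -22,"spin": 0},
    {"x": 0,"y": 0,"z": -9,"spin": 0},
    {"x": 0,"y": 0,"z": -2,"spin": 0},
    {"x": 0,"y": 0,"z": 0,"spin": 0},
  ],
  grip=70,
)

```text
time_s: 2.15
position: [0.5697, -0.3867, 0.0362]
tcp_rot: [[0.976, 0.017, -0.216], [0.216, -0.019, 0.976], [0.013, -1.0, -0.022]]
force: [0.5, -0.4, 1.1]
opening: 0.806
```

```bash
python3 - <<'E'
from h import *
import cv2
s=read_state(); print(s)
a=imaging.capture('scene')
cv2.imwrite('pics/a2.png',cv2.resize(a[150:360,230:510],(800,600))[:,:,::-1])
E
```

```text
{'time_s': 2.15, 'joint_positions': array([-43.39845852,  45.65401701,  80.17587637,  -0.12280294,
        52.71306034, -55.7918343 ]), 'qvel': array([ 0.25943728, -0.853678  , -0.68618933,  0.00639519,  0.3383727 ,
        0.04913837]), 'tau': array([-7.21976321e-03, -5.06965649e+01, -1.37517330e+01,  6.12249045e-03,
       -1.90870027e-02,  2.02771607e-04]), 'position': array([ 0.56967498, -0.38668612,  0.0362489 ]), 'tcp_rot': array([[ 0.97631102,  0.01730462, -0.21567881],
       [ 0.21598954, -0.01871018,  0.97621639],
       [ 0.01285766, -0.99967519, -0.02200458]]), 'force': array([ 0.49895812, -0.37244406,  1.12464029]), 'moment': array([-0.00191633, -0.03061528, -0.01278356]), 'opening': 0.8056582127339226}
```

View pics/a2.png

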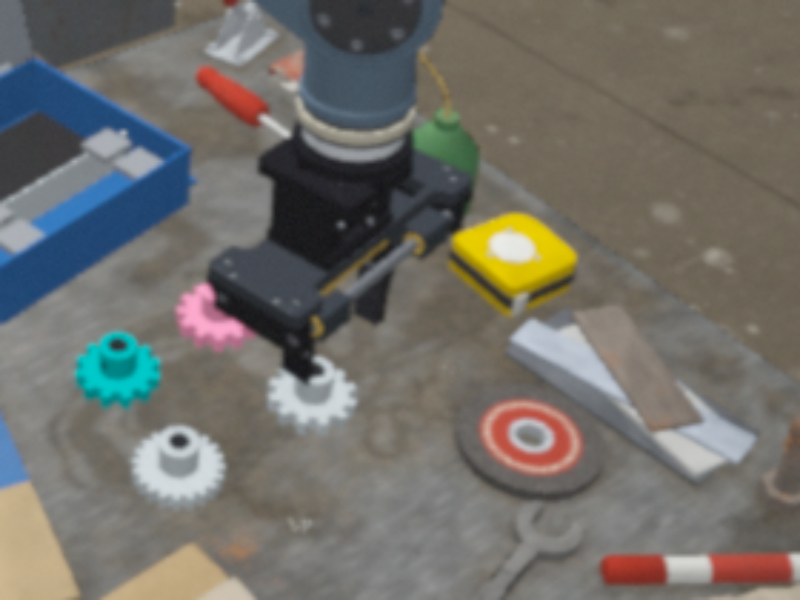

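apply_moves(
  steps=[
    {"x": 0,"y": 0,"z": 0,"spin": 0},
    {"x": 0,"y": 0,"z": 0,"spin": 0},
  ],
)

```text
time_s: 2.4
position: [0.5711, -0.3879, 0.0392]
tcp_rot: [[0.976, 0.021, -0.216], [0.216, -0.022, 0.976], [0.016, -1.0, -0.026]]
force: [-0.3, 0.4, 0.7]
opening: 0.805
```

```bash
python3 - <<'E'
from h import *
import cv2
s=read_state(); print(s['force'],s['moment'])
a=imaging.capture('wrist')
p=imaging.camera_params('wrist');print(proj([[.5605,-.381,.034],s['position']],'wrist',p))
cv2.imwrite('pics/a3.png',cv2.resize(a,(800,600))[:,:,::-1])
E
```

```text
[-0.2916015   0.44519024  0.74334434] [-0.04743121 -0.03535085  0.03011407]
[[260.2587743  227.37803189]
 [274.699126   244.00281761]]
```

View pics/a3.png

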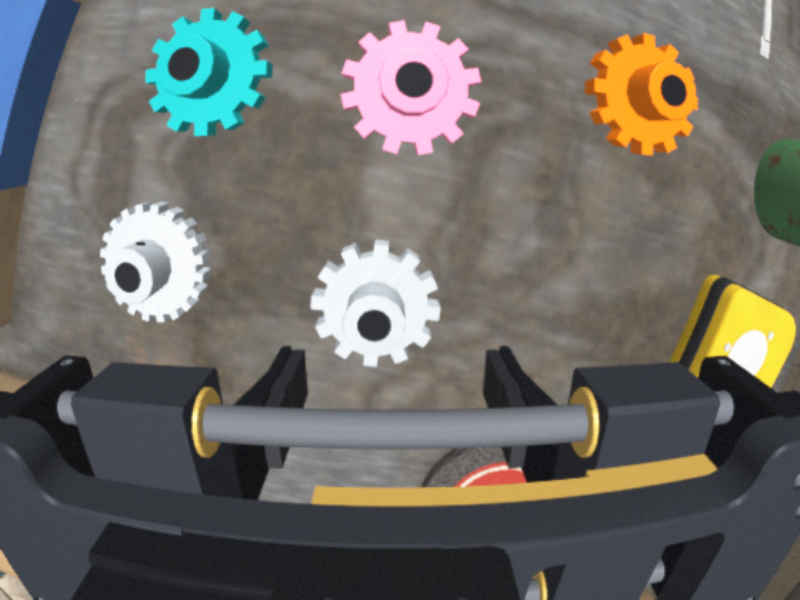

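apply_moves(
  steps=[
    {"x": 0,"y": 0,"z": 0,"spin": 0},
    {"x": 0,"y": 0,"z": 0,"spin": 0},
    {"x": 0,"y": 0,"z": 0,"spin": 0},
  ],
)

```text
time_s: 2.75
position: [0.5715, -0.3884, 0.0402]
tcp_rot: [[0.976, 0.022, -0.216], [0.216, -0.023, 0.976], [0.016, -0.999, -0.027]]
force: [-0.3, -0.2, 0.2]
opening: 0.803
```

```bash
python3 - <<'E'
from h import *
s=read_state(); print(s)
E
```

```text
{'time_s': 2.75, 'joint_positions': array([-43.39896172,  45.37662473,  80.03179351,  -0.12244806,
        52.7695245 , -55.79356068]), 'qvel': array([-0.12511219,  0.00549527, -0.09096903,  0.03980239,  0.07523713,
       -0.01321206]), 'tau': array([ 5.75841463e-03, -5.13828027e+01, -1.41447634e+01,  5.12284372e-03,
       -3.22575972e-02,  2.79790929e-04]), 'position': array([ 0.57145228, -0.38837334,  0.04019301]), 'tcp_rot': array([[ 0.97623974,  0.02193387, -0.21558034],
       [ 0.21606925, -0.02308298,  0.97610515],
       [ 0.01643353, -0.99949291, -0.02727376]]), 'force': array([-0.27079412, -0.20664664,  0.17745496]), 'moment': array([ 0.02180464, -0.03157106,  0.03732426]), 'opening': 0.8034659341281201}
```

apply_moves(
  steps=[
    {"x": -5,"y": 3,"z": 30,"spin": 0},
    {"x": -5,"y": 4,"z": 22,"spin": 0},
    {"x": 0,"y": 0,"z": 9,"spin": 0},
    {"x": 0,"y": 0,"z": 0,"spin": 0},
    {"x": 0,"y": 0,"z": 0,"spin": 0},
  ],
)

```text
time_s: 3.25
position: [0.5603, -0.3806, 0.1007]
tcp_rot: [[0.976, 0.019, -0.215], [0.216, -0.021, 0.976], [0.015, -1.0, -0.024]]
force: [0.3, 0.1, -0.6]
opening: 0.803
```

apply_moves(
  steps=[
    {"x": 0,"y": 0,"z": -10,"spin": 0},
    {"x": 0,"y": 0,"z": -10,"spin": 0},
    {"x": 0,"y": 0,"z": -10,"spin": 0},
    {"x": 0,"y": 0,"z": -10,"spin": 0},
    {"x": 0,"y": 0,"z": -5,"spin": 0},
    {"x": 0,"y": 0,"z": 0,"spin": 0},
  ],
)

```text
time_s: 3.85
position: [0.558, -0.3785, 0.0457]
tcp_rot: [[0.976, 0.013, -0.215], [0.216, -0.014, 0.976], [0.009, -1.0, -0.017]]
force: [0.1, 0.3, -0.0]
opening: 0.807
```

apply_moves(
  steps=[
    {"x": 2,"y": -2,"z": -6,"spin": 0},
    {"x": 0,"y": 0,"z": -6,"spin": 0},
    {"x": 0,"y": 0,"z": -4,"spin": 0},
    {"x": 0,"y": 0,"z": -2,"spin": 0},
    {"x": 0,"y": 0,"z": 0,"spin": 0},
  ],
)

```text
time_s: 4.35
position: [0.5607, -0.3812, 0.0265]
tcp_rot: [[0.976, 0.014, -0.215], [0.215, -0.015, 0.976], [0.01, -1.0, -0.018]]
force: [-0.5, -0.4, -0.8]
opening: 0.805
```

apply_moves(
  steps=[
    {"x": 0,"y": 0,"z": -2,"spin": 0},
    {"x": 0,"y": 0,"z": 0,"spin": 0},
    {"x": 0,"y": 0,"z": 0,"spin": 0},
    {"x": 0,"y": 0,"z": 0,"spin": 0},
    {"x": 0,"y": 0,"z": 0,"spin": 0},
    {"x": 0,"y": 0,"z": 0,"spin": 0},
  ],
  grip=0,
)

```text
time_s: 4.95
position: [0.5613, -0.3817, 0.0257]
tcp_rot: [[0.976, 0.015, -0.215], [0.216, -0.017, 0.976], [0.011, -1.0, -0.02]]
force: [0.4, 0.6, -0.6]
opening: 0.347
```

apply_moves(
  steps=[
    {"x": 0,"y": 0,"z": 20,"spin": 0},
    {"x": 0,"y": 0,"z": 40,"spin": 0},
    {"x": 0,"y": 0,"z": 40,"spin": 0},
    {"x": 0,"y": 10,"z": 15,"spin": 0},
    {"x": -5,"y": 25,"z": 0,"spin": 0},
    {"x": -8,"y": 40,"z": 0,"spin": 0},
    {"x": -8,"y": 40,"z": 0,"spin": 0},
    {"x": -8,"y": 40,"z": 0,"spin": 0},
    {"x": -8,"y": 40,"z": 0,"spin": 0},
    {"x": -5,"y": 20,"z": 0,"spin": 0},
    {"x": 0,"y": 10,"z": 0,"spin": 0},
    {"x": 0,"y": 0,"z": 0,"spin": 0},
  ],
  grip=0,
)

```text
time_s: 6.15
position: [0.5118, -0.1442, 0.141]
tcp_rot: [[0.977, 0.01, -0.213], [0.213, -0.013, 0.977], [0.007, -1.0, -0.014]]
force: [0.5, -0.0, 0.2]
opening: 0.003
```

The fingers are empty, so the gear slipped out. I'll look.

```bash
python3 - <<'E'
from h import *
import cv2
for n in ('scene','side'):
    a=imaging.capture(n); cv2.imwrite(f'pics/b_{n}.png',a[:,:,::-1])
E
```

```text
(no output)
```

View pics/b_side.png

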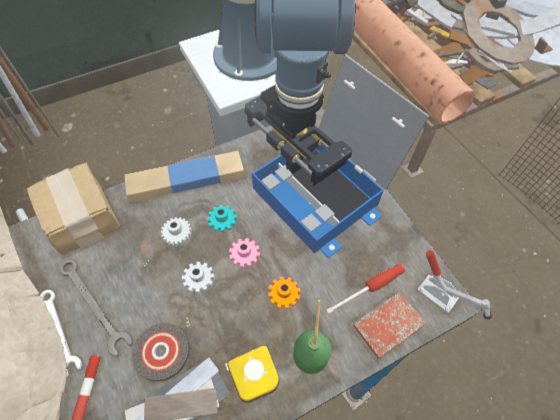

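View pics/b_scene.png

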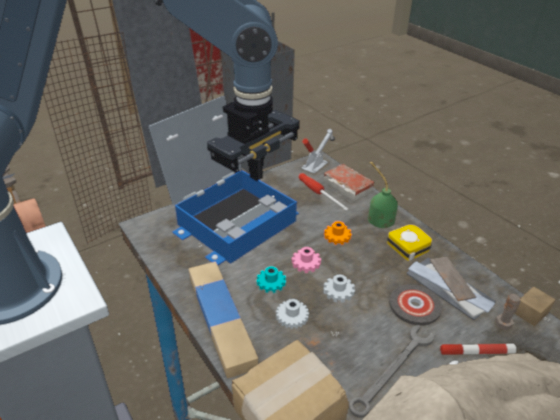

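The gear is still standing in its place, at side (198,277). I lifted before the fingers had closed. Going back.

apply_moves(
  steps=[
    {"x": 5,"y": -25,"z": 0,"spin": 0},
    {"x": 9,"y": -43,"z": 0,"spin": 0},
    {"x": 9,"y": -43,"z": 0,"spin": 0},
    {"x": 9,"y": -43,"z": 0,"spin": 0},
    {"x": 9,"y": -43,"z": 0,"spin": 0},
    {"x": 5,"y": -20,"z": 0,"spin": 0},
    {"x": 0,"y": 0,"z": 0,"spin": 0},
    {"x": 0,"y": 0,"z": 0,"spin": 0},
  ],
  grip=55,
)

```text
time_s: 7.05
position: [0.5597, -0.3858, 0.1394]
tcp_rot: [[0.979, 0.016, -0.201], [0.201, -0.021, 0.979], [0.011, -1.0, -0.023]]
force: [0.1, -0.7, 1.1]
opening: 0.603
```

apply_moves(
  steps=[
    {"x": 0,"y": 2,"z": -10,"spin": 0},
    {"x": 0,"y": 2,"z": -20,"spin": 0},
    {"x": 0,"y": 0,"z": -20,"spin": 0},
    {"x": 0,"y": 0,"z": -20,"spin": 0},
    {"x": 0,"y": 0,"z": -8,"spin": 0},
    {"x": 0,"y": 0,"z": -2,"spin": 0},
    {"x": 0,"y": 0,"z": 0,"spin": 0},
    {"x": 0,"y": 0,"z": 0,"spin": 0},
  ],
  grip=55,
)

```text
time_s: 7.85
position: [0.5576, -0.3711, 0.0553]
tcp_rot: [[0.978, 0.012, -0.208], [0.208, -0.015, 0.978], [0.008, -1.0, -0.017]]
force: [-0.2, -0.4, 0.2]
opening: 0.631
```

apply_moves(
  steps=[
    {"x": 2,"y": -5,"z": 0,"spin": 0},
    {"x": 1,"y": -3,"z": 0,"spin": 0},
    {"x": 0,"y": 0,"z": 0,"spin": 0},
    {"x": 0,"y": 0,"z": 0,"spin": 0},
  ],
  grip=55,
)

```text
time_s: 8.25
position: [0.5627, -0.3816, 0.0585]
tcp_rot: [[0.978, 0.016, -0.207], [0.208, -0.019, 0.978], [0.012, -1.0, -0.022]]
force: [0.5, -0.2, -0.2]
opening: 0.633
```

apply_moves(
  steps=[
    {"x": 0,"y": 0,"z": -8,"spin": 0},
    {"x": 0,"y": 0,"z": -8,"spin": 0},
    {"x": 0,"y": 0,"z": -7,"spin": 0},
    {"x": 0,"y": 0,"z": -5,"spin": 0},
    {"x": 0,"y": 0,"z": -2,"spin": 0},
    {"x": 0,"y": 0,"z": 0,"spin": 0},
    {"x": 0,"y": 0,"z": 0,"spin": 0},
  ],
  grip=55,
)

```text
time_s: 8.95
position: [0.5617, -0.381, 0.0246]
tcp_rot: [[0.978, 0.014, -0.207], [0.207, -0.017, 0.978], [0.01, -1.0, -0.02]]
force: [-0.1, 0.4, 0.1]
opening: 0.638
```

apply_moves(
  steps=[
    {"x": 0,"y": 0,"z": -2,"spin": 0},
    {"x": 0,"y": 0,"z": 0,"spin": 0},
    {"x": 0,"y": 0,"z": 0,"spin": 0},
    {"x": 0,"y": 0,"z": 0,"spin": 0},
    {"x": 0,"y": 0,"z": 0,"spin": 0},
    {"x": 0,"y": 0,"z": 0,"spin": 0},
    {"x": 0,"y": 0,"z": 0,"spin": 0},
    {"x": 0,"y": 0,"z": 0,"spin": 0},
    {"x": 0,"y": 0,"z": 0,"spin": 0},
    {"x": 0,"y": 0,"z": 0,"spin": 0},
  ],
  grip=0,
)

```text
time_s: 9.95
position: [0.5625, -0.3816, 0.0238]
tcp_rot: [[0.978, 0.016, -0.207], [0.208, -0.019, 0.978], [0.012, -1.0, -0.022]]
force: [-0.6, 0.5, 0.4]
opening: 0.002
```

```bash
python3 - <<'E'
from h import *
import cv2
s=read_state();print(s['position'],s['opening'])
for n in ('scene','wrist','side'):
    a=imaging.capture(n); cv2.imwrite(f'pics/c_{n}.png',a[:,:,::-1])
    print(n,proj([[.5605,-.381,.034],[.5605,-.381,.0],s['position']],n))
a=cv2.imread('pics/c_scene.png');b=cv2.imread('pics/c_side.png')
cv2.imwrite('pics/c_crop.png',np.hstack([cv2.resize(a[240:320,290:390],(400,320)),cv2.resize(b[220:300,150:250],(400,320))]))
E
```

```text
[ 0.56249307 -0.38161842  0.02378593] 0.0024505884701896334
scene [[340.09958375 279.77167404]
 [338.68952131 291.54982271]
 [340.63269226 283.154985  ]]
wrist [[271.76582965 249.93126903]
 [271.7591405  228.22785113]
 [274.72315793 244.19053266]]
side [[196.04104177 272.056738  ]
 [198.76390398 278.82072708]
 [196.96216863 275.12106011]]
```

View pics/c_crop.png

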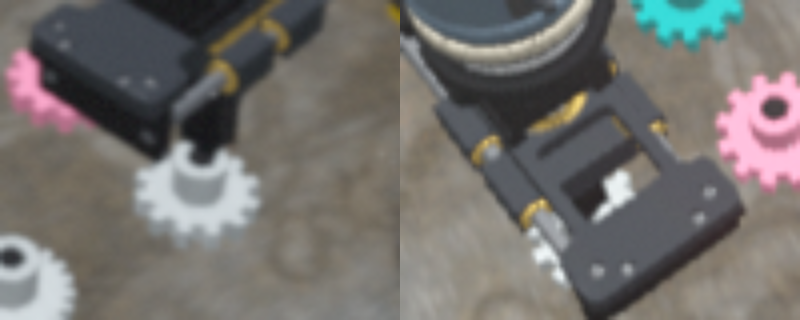

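View pics/c_wrist.png

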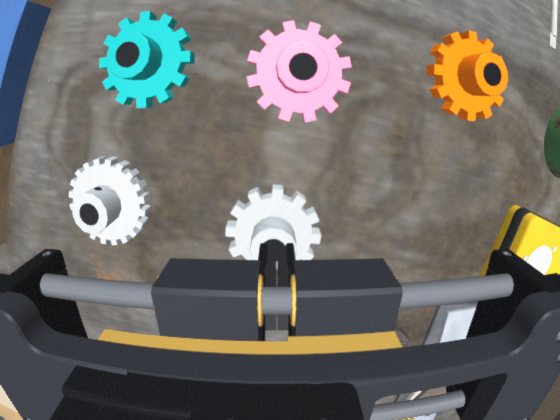

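```bash
python3 - <<'E'
from h import *
import cv2
P=np.array([.5118,-.1442,.141]); Y=np.array([.01,-.013,-1])
out=[]
for n in('scene','side'):
    a=cv2.imread(f'pics/b_{n}.png'); k=5
    pts=proj([P,P+.008*Y,P-.062*Y],n); c=pts[0].astype(int); x0,y0=c[0]-40,c[1]-40
    cr=cv2.resize(a[y0:y0+80,x0:x0+80],(400,400),interpolation=cv2.INTER_CUBIC)
    for p,col in zip(pts,[(0,0,255),(0,255,0),(255,0,255)]): cv2.circle(cr,tuple(int(v) for v in (p-[x0,y0])*k),4,col,1)
    out.append(cr)
P=np.array([0.5625,-.3816,.0238])
for n in('scene','wrist'):
    a=cv2.imread(f'pics/c_{n}.png')
cv2.imwrite('pics/d.png',np.hstack(out))
a=cv2.imread('pics/c_wrist.png'); cv2.imwrite('pics/d2.png',cv2.resize(a[170:290,190:350],(800,600),interpolation=cv2.INTER_CUBIC))
E
```

```text
(no output)
```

View pics/d.png

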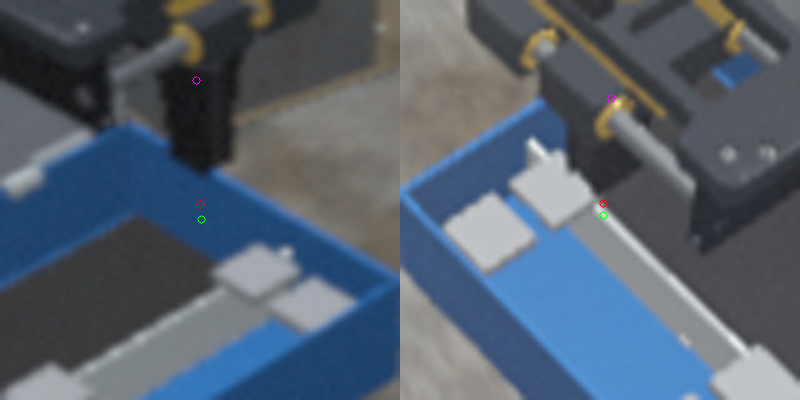

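View pics/d2.png

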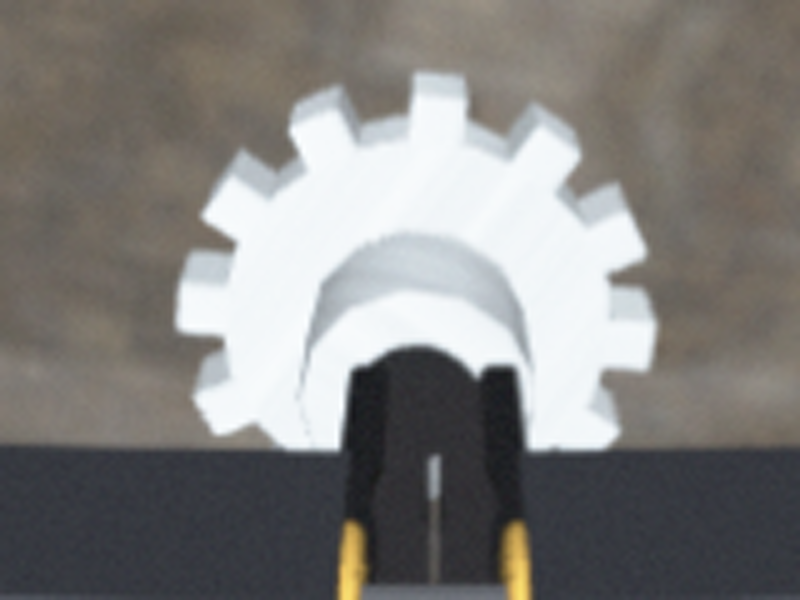

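```bash
python3 - <<'E'
from h import *
import cv2
out=[]
for P,Y,X,f,op in [(np.array([.6244,.0002,.2]),np.array([-.0016,0.0003,-1]),np.array([1,0,0]),'%s0',.0435),(np.array([.5118,-.1442,.141]),np.array([.01,-.013,-1]),np.array([.977,.213,.007]),'b_%s',0.)]:
  for n in('scene','side'):
    a=cv2.imread('pics/'+f%n+'.png'); k=5
    pts=proj([P,P+.008*Y+op*X,P+.008*Y-op*X,P-.062*Y],n); c=pts[0].astype(int); x0,y0=c[0]-40,c[1]-40
    x0=max(x0,0);y0=max(y0,0)
    cr=cv2.resize(a[y0:y0+80,x0:x0+80],(400,400),interpolation=cv2.INTER_CUBIC)
    for p,col in zip(pts,[(0,0,255),(0,255,0),(0,255,0),(255,0,255)]): cv2.circle(cr,tuple(int(v) for v in (p-[x0,y0])*k),4,col,1)
    out.append(cr)
cv2.imwrite('pics/d3.png',np.hstack(out[:2]))
print(imaging.camera_params('wrist'), read_state()['joint_positions'])
E
```

```text
{'fov_y': 65.70646984690485, 'cx': 276.3436340487127, 'cy': 207.16073522266308, 'R': array([[ 0.97809801,  0.20772801,  0.01316643],
       [ 0.19314691, -0.92937984,  0.31455904],
       [ 0.07757933, -0.30512651, -0.94914659]]), 't': array([-0.47221252, -0.44794886,  0.06222774])} [-43.47834325  46.12367515  81.81195742  -0.19602531  50.63712271
 -55.32434842]
```

View pics/d3.png

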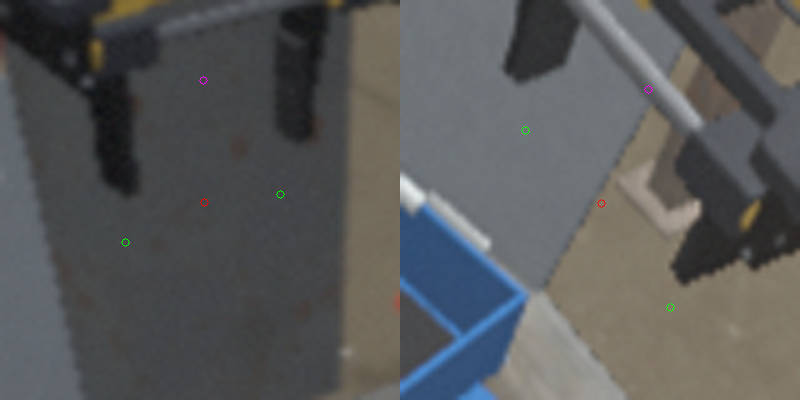

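```bash
python3 - <<'E'
from h import *
# start: crop origin = TCP pixel-40
P=np.array([.6244,.0002,.2])
o={n:proj(P,n)[0].astype(int)-40 for n in('scene','side')}
for a,b in [((122,190),(118,80)),((297,138),(285,283))]:
    print(solve({'scene':np.array(a)/5+o['scene'],'side':np.array(b)/5+o['side']}))
P=np.array([.5118,-.1442,.141])
o={n:proj(P,n)[0].astype(int)-40 for n in('scene','side')}
print(solve({'scene':np.array((200,172))/5+o['scene'],'side':np.array((195,195))/5+o['side']}))
E
```

```text
(array([ 0.577 , -0.0072,  0.2218]), array([ 0.6,  0.7,  0.3, -0.7]))
(array([ 0.6736, -0.0074,  0.2214]), array([ 0.7,  0.7,  0.3, -0.6]))
(array([ 0.5133, -0.1477,  0.1556]), array([ 1.6,  1.4,  0.8, -1.6]))
```

The fingertips sit about 21 mm above the reported TCP point. The cameras agree on this, and it differs from the stated 8 mm ahead. The fingers closed above the hub, so I'll reopen and go about 28 mm lower.

apply_moves(
  steps=[
    {"x": 0,"y": 0,"z": 0,"spin": 0},
    {"x": 0,"y": 0,"z": 0,"spin": 0},
    {"x": 0,"y": 0,"z": 0,"spin": 0},
    {"x": 0,"y": 0,"z": 0,"spin": 0},
    {"x": 0,"y": 0,"z": 0,"spin": 0},
    {"x": 0,"y": 0,"z": 0,"spin": 0},
    {"x": 0,"y": 0,"z": 0,"spin": 0},
    {"x": 0,"y": 0,"z": 0,"spin": 0},
  ],
  grip=55,
)

```text
time_s: 10.9
position: [0.5625, -0.3817, 0.0237]
tcp_rot: [[0.978, 0.016, -0.207], [0.207, -0.019, 0.978], [0.012, -1.0, -0.022]]
force: [-0.0, -0.1, 0.1]
opening: 0.601
```

apply_moves(
  steps=[
    {"x": -1,"y": 0,"z": -6,"spin": 0},
    {"x": 0,"y": 0,"z": -5,"spin": 0},
    {"x": 0,"y": 0,"z": -4,"spin": 0},
    {"x": 0,"y": 0,"z": -3,"spin": 0},
    {"x": 0,"y": 0,"z": 0,"spin": 0},
    {"x": 0,"y": 0,"z": 0,"spin": 0},
  ],
  grip=55,
)

```text
time_s: 11.5
position: [0.561, -0.3812, 0.0033]
tcp_rot: [[0.978, 0.015, -0.207], [0.207, -0.018, 0.978], [0.011, -1.0, -0.021]]
force: [0.3, -0.0, 0.2]
opening: 0.629
```

```bash
python3 - <<'E'
from h import *
import cv2
s=read_state();print(s['position'],s['opening'])
a=imaging.capture('wrist')
print(proj([[.5605,-.381,.034],[.5605,-.381,.012],s['position']],'wrist'))
cv2.imwrite('pics/e.png',cv2.resize(a[150:300,180:380],(800,600),interpolation=cv2.INTER_CUBIC)[:,:,::-1])
E
```

```text
[ 0.5609645  -0.38124682  0.00326955] 0.6288516472476151
[[274.52789891 267.84927476]
 [274.26091203 249.90265595]
 [274.82538155 244.24924604]]
```

View pics/e.png

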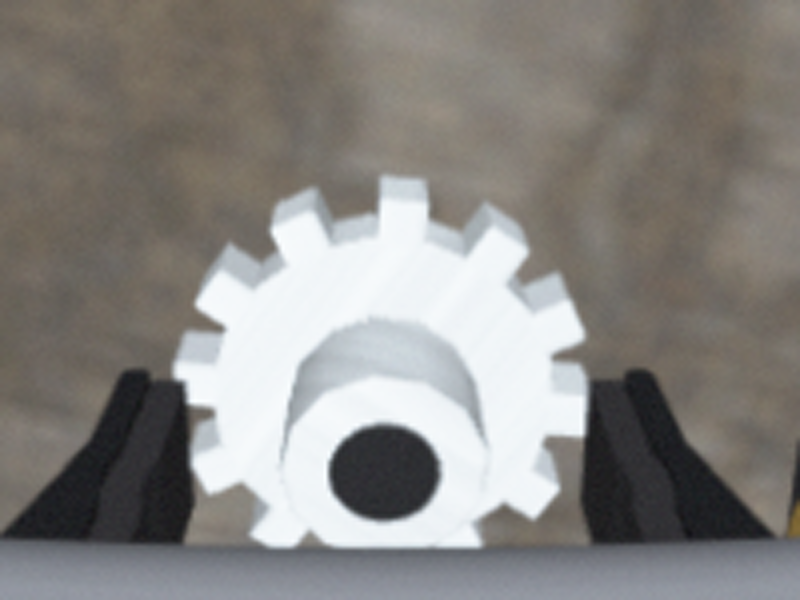

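apply_moves(
  steps=[
    {"x": 0,"y": 0,"z": -4,"spin": 0},
    {"x": 0,"y": 0,"z": -3,"spin": 0},
    {"x": 0,"y": 0,"z": 0,"spin": 0},
    {"x": 0,"y": 0,"z": 0,"spin": 0},
  ],
  grip=55,
)

```text
time_s: 11.95
position: [0.5612, -0.3815, -0.0039]
tcp_rot: [[0.978, 0.016, -0.207], [0.207, -0.019, 0.978], [0.012, -1.0, -0.021]]
force: [0.5, 0.3, 0.7]
opening: 0.634
```

apply_moves(
  steps=[
    {"x": 0,"y": 0,"z": 0,"spin": 0},
    {"x": 0,"y": 0,"z": 0,"spin": 0},
    {"x": 0,"y": 0,"z": 0,"spin": 0},
    {"x": 0,"y": 0,"z": 0,"spin": 0},
    {"x": 0,"y": 0,"z": 0,"spin": 0},
    {"x": 0,"y": 0,"z": 0,"spin": 0},
    {"x": 0,"y": 0,"z": 0,"spin": 0},
    {"x": 0,"y": 0,"z": 0,"spin": 0},
  ],
  grip=0,
)

```text
time_s: 12.75
position: [0.5613, -0.3816, -0.0036]
tcp_rot: [[0.978, 0.016, -0.207], [0.208, -0.019, 0.978], [0.012, -1.0, -0.022]]
force: [0.4, -0.2, 0.4]
opening: 0.315
```

Gripped, with the opening at about 27 mm. Lifting and carrying.

apply_moves(
  steps=[
    {"x": 0,"y": 0,"z": 15,"spin": 0},
    {"x": 0,"y": 0,"z": 30,"spin": 0},
    {"x": 0,"y": 0,"z": 40,"spin": 0},
    {"x": -2,"y": 10,"z": 25,"spin": 0},
    {"x": -5,"y": 25,"z": 0,"spin": 0},
    {"x": -7,"y": 35,"z": 0,"spin": 0},
    {"x": -7,"y": 35,"z": 0,"spin": 0},
    {"x": -7,"y": 35,"z": 0,"spin": 0},
    {"x": -7,"y": 35,"z": 0,"spin": 0},
    {"x": -7,"y": 35,"z": 0,"spin": 0},
    {"x": -4,"y": 20,"z": 0,"spin": 0},
    {"x": 0,"y": 5,"z": 0,"spin": 0},
  ],
)

```text
time_s: 13.95
position: [0.5111, -0.1398, 0.1194]
tcp_rot: [[0.979, 0.021, -0.203], [0.203, -0.022, 0.979], [0.016, -1.0, -0.026]]
force: [-0.7, 0.1, -2.5]
opening: 0.315
```

```bash
python3 - <<'E'
from h import *
s=read_state();print(s['position'],s['opening'],s['force'])
E
```

```text
[ 0.51106426 -0.13983256  0.11938527] 0.31518948450162937 [-0.66267104  0.06503366 -2.50923043]
```

apply_moves(
  steps=[
    {"x": -3,"y": 15,"z": 0,"spin": 0},
    {"x": -5,"y": 20,"z": 0,"spin": 0},
    {"x": -4,"y": 18,"z": 0,"spin": 0},
    {"x": -3,"y": 10,"z": 0,"spin": 0},
    {"x": 0,"y": 0,"z": 0,"spin": 0},
    {"x": 0,"y": 0,"z": 0,"spin": 0},
  ],
)

```text
time_s: 14.55
position: [0.4988, -0.077, 0.1219]
tcp_rot: [[0.979, 0.028, -0.2], [0.201, -0.026, 0.979], [0.022, -0.999, -0.031]]
force: [-0.4, -0.5, -1.2]
opening: 0.313
```

```bash
python3 - <<'E'
from h import *
import cv2
s=read_state();print(s['position'],s['opening'],s['force'])
for n in ('scene','wrist'):
    a=imaging.capture(n); cv2.imwrite(f'pics/f_{n}.png',a[:,:,::-1])
a=cv2.imread('pics/f_scene.png');b=cv2.imread('pics/f_wrist.png')
cv2.imwrite('pics/f.png',np.hstack([cv2.resize(a[90:270,140:320],(400,400)),cv2.resize(b,(400,300),).copy() if 0 else cv2.copyMakeBorder(cv2.resize(b,(400,300)),0,100,0,0,0)]))
E
```

```text
[ 0.49875831 -0.07698984  0.1219439 ] 0.3134079778467024 [-0.4330688  -0.52718765 -1.17296968]
```

View pics/f.png

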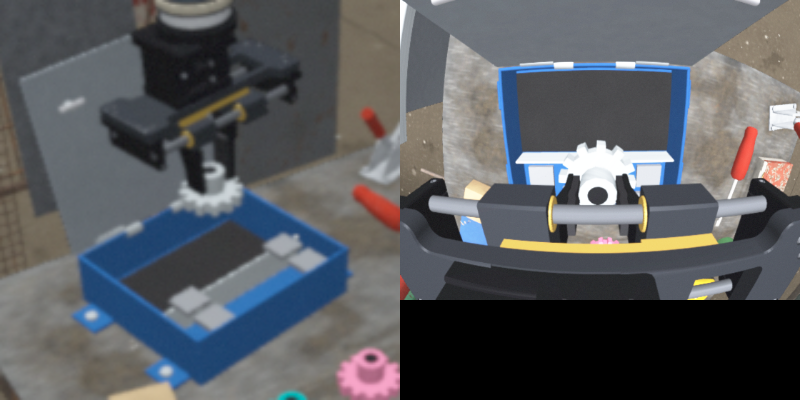

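apply_moves(
  steps=[
    {"x": -2,"y": 8,"z": -5,"spin": 0},
    {"x": -2,"y": 8,"z": -15,"spin": 0},
    {"x": 0,"y": 2,"z": -15,"spin": 0},
    {"x": 0,"y": 0,"z": -15,"spin": 0},
    {"x": 0,"y": 0,"z": -8,"spin": 0},
    {"x": 0,"y": 0,"z": 0,"spin": 0},
    {"x": 0,"y": 0,"z": 0,"spin": 0},
  ],
)

```text
time_s: 15.35
position: [0.496, -0.0605, 0.061]
tcp_rot: [[0.98, 0.03, -0.194], [0.195, -0.027, 0.98], [0.024, -0.999, -0.032]]
force: [-0.4, -0.1, -1.7]
opening: 0.309
```

apply_moves(
  steps=[
    {"x": 0,"y": 3,"z": -8,"spin": 0},
    {"x": 0,"y": 2,"z": -12,"spin": 0},
    {"x": 0,"y": 0,"z": -10,"spin": 0},
    {"x": 0,"y": 0,"z": -8,"spin": 0},
    {"x": 0,"y": 0,"z": -3,"spin": 0},
    {"x": 0,"y": 0,"z": 0,"spin": 0},
    {"x": 0,"y": 0,"z": 0,"spin": 0},
  ],
)

```text
time_s: 16.05
position: [0.4985, -0.056, 0.0193]
tcp_rot: [[0.981, 0.035, -0.193], [0.194, -0.029, 0.981], [0.029, -0.999, -0.035]]
force: [-0.3, 1.2, -1.8]
opening: 0.312
```

apply_moves(
  steps=[
    {"x": -1,"y": 0,"z": -5,"spin": 0},
    {"x": 0,"y": 0,"z": -4,"spin": 0},
    {"x": 0,"y": 0,"z": -2,"spin": 0},
    {"x": 0,"y": 0,"z": 0,"spin": 0},
    {"x": 0,"y": 0,"z": 0,"spin": 0},
  ],
)

```text
time_s: 16.55
position: [0.4981, -0.0564, 0.0081]
tcp_rot: [[0.98, 0.037, -0.193], [0.194, -0.029, 0.981], [0.031, -0.999, -0.036]]
force: [1.3, 0.2, -1.9]
opening: 0.311
```

apply_moves(
  steps=[
    {"x": 0,"y": 0,"z": -2,"spin": 0},
    {"x": 0,"y": 0,"z": 0,"spin": 0},
    {"x": 0,"y": 0,"z": 0,"spin": 0},
  ],
)

```text
time_s: 16.85
position: [0.4983, -0.0564, 0.0061]
tcp_rot: [[0.98, 0.038, -0.193], [0.194, -0.029, 0.981], [0.031, -0.999, -0.036]]
force: [-1.3, -0.4, -1.8]
opening: 0.311
```

apply_moves(
  steps=[
    {"x": 0,"y": 0,"z": 0,"spin": 0},
    {"x": 0,"y": 0,"z": 0,"spin": 0},
    {"x": 0,"y": 0,"z": 0,"spin": 0},
    {"x": 0,"y": 0,"z": 0,"spin": 0},
    {"x": 0,"y": 0,"z": 0,"spin": 0},
  ],
  grip=50,
)

```text
time_s: 17.35
position: [0.4995, -0.0568, 0.0071]
tcp_rot: [[0.98, 0.041, -0.193], [0.194, -0.03, 0.98], [0.034, -0.999, -0.038]]
force: [0.7, -0.2, 0.2]
opening: 0.563
```

apply_moves(
  steps=[
    {"x": 0,"y": 0,"z": 10,"spin": 0},
    {"x": 0,"y": 0,"z": 20,"spin": 0},
    {"x": 0,"y": 0,"z": 30,"spin": 0},
    {"x": 0,"y": 0,"z": 40,"spin": 0},
    {"x": 0,"y": 0,"z": 40,"spin": 0},
    {"x": 0,"y": 0,"z": 30,"spin": 0},
    {"x": 0,"y": 0,"z": 0,"spin": 0},
  ],
  grip=50,
)

```text
time_s: 18.05
position: [0.4975, -0.0561, 0.1865]
tcp_rot: [[0.98, 0.04, -0.193], [0.194, -0.03, 0.98], [0.034, -0.999, -0.037]]
force: [0.2, -0.5, 0.1]
opening: 0.571
```

```bash
python3 - <<'E'
from h import *
import cv2
s=read_state();print(s['position'],s['opening'],s['force'])
for n in ('scene','wrist'):
    a=imaging.capture(n); cv2.imwrite(f'pics/g_{n}.png',a[:,:,::-1])
a=cv2.imread('pics/g_scene.png');b=cv2.imread('pics/g_wrist.png')
cv2.imwrite('pics/g.png',np.hstack([cv2.resize(a[90:270,140:320],(400,400)),cv2.copyMakeBorder(cv2.resize(b,(400,300)),0,100,0,0,0)]))
E
```

```text
[ 0.49754225 -0.05609922  0.18650232] 0.5709582214058774 [ 0.15949319 -0.51808665  0.0883188 ]
```

View pics/g.png

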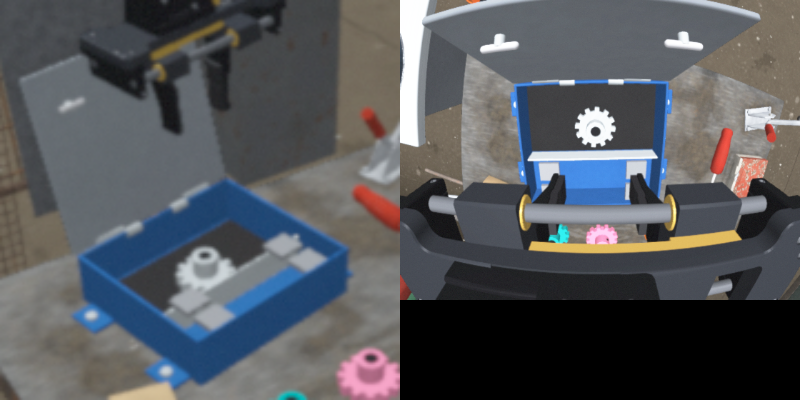

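The gear is flat and hub up in the bay. Next I go over and behind the cover with the jaws closed.

apply_moves(
  steps=[
    {"x": 0,"y": 0,"z": 25,"spin": 0},
    {"x": 0,"y": 0,"z": 35,"spin": 0},
    {"x": 0,"y": 0,"z": 20,"spin": 0},
    {"x": -3,"y": 15,"z": 5,"spin": 0},
    {"x": -6,"y": 25,"z": 0,"spin": 0},
    {"x": -8,"y": 30,"z": 0,"spin": 0},
    {"x": -8,"y": 30,"z": 0,"spin": 0},
    {"x": -6,"y": 25,"z": 0,"spin": 0},
    {"x": -3,"y": 12,"z": 0,"spin": 0},
    {"x": 0,"y": 0,"z": 0,"spin": 0},
    {"x": 0,"y": 0,"z": 0,"spin": 0},
  ],
  grip=0,
)

```text
time_s: 19.25
position: [0.4414, 0.0939, 0.2508]
tcp_rot: [[0.981, -0.012, -0.193], [0.192, -0.017, 0.981], [-0.015, -1.0, -0.014]]
force: [0.1, -0.6, 0.2]
opening: 0.004
```

```bash
python3 - <<'E'
from h import *
import cv2
q=np.load('q.npy')
s=read_state();p=s['position'];print(p,s['opening'],s['force'])
d=p[:2]-q[:2];c,sn=np.cos(q[2]),np.sin(q[2]);print('case xy',c*d[0]+sn*d[1],-sn*d[0]+c*d[1])
for n in ('scene','wrist','side'):
    a=imaging.capture(n); cv2.imwrite(f'pics/i_{n}.png',a[:,:,::-1])
a=cv2.imread('pics/i_side.png');b=cv2.imread('pics/i_wrist.png')
cv2.imwrite('pics/i.png',np.hstack([cv2.resize(a,(400,300)),cv2.resize(b,(400,300))]))
print(solve({'scene':(232.3,203.9)},.041))
E
```

```text
[0.4414098  0.09390161 0.25083751] 0.004074043717078503 [ 0.12028082 -0.56890218  0.15758244]
case xy -0.020667434719972858 0.1797305828648467
(array([ 0.5014, -0.0514]), array([-0.,  0.]))
```

View pics/i.png

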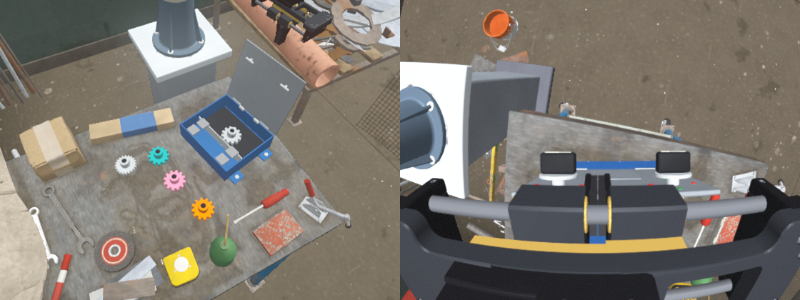

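apply_moves(
  steps=[
    {"x": 7,"y": 5,"z": 0,"spin": 0},
    {"x": 7,"y": 6,"z": 0,"spin": 0},
    {"x": 0,"y": 0,"z": 0,"spin": 0},
    {"x": 0,"y": 0,"z": 0,"spin": 0},
  ],
  grip=0,
)

```text
time_s: 19.8
position: [0.4596, 0.103, 0.2516]
tcp_rot: [[0.982, -0.009, -0.187], [0.186, -0.017, 0.982], [-0.012, -1.0, -0.015]]
force: [-0.4, -0.5, -0.5]
opening: 0.008
```

```bash
cat > cs.py <<'E'
from h import *
import cv2,sys
q=np.load('q.npy')
s=read_state();p=s['position'];print(p.round(4),s['opening'].round(3),s['force'].round(1))
d=p[:2]-q[:2];c,sn=np.cos(q[2]),np.sin(q[2]);print('case xy',c*d[0]+sn*d[1],-sn*d[0]+c*d[1])
ims=[]
for n in sys.argv[2:]:
    a=imaging.capture(n)[:,:,::-1]; ims.append(cv2.resize(a[:300,150:] if 0 else a,(400,300)) if len(sys.argv)>3 else cv2.resize(a,(800,600)))
if ims: cv2.imwrite(sys.argv[1],np.hstack(ims))
E
python3 cs.py pics/j.png wrist scene
```

```text
Traceback (most recent call last):
  File "cs.py", line 4, in <module>
    s=read_state();p=s['position'];print(p.round(4),s['opening'].round(3),s['force'].round(1))
                                                    ^^^^^^^^^^^^^^^^^^
AttributeError: 'float' object has no attribute 'round'
```

```bash
sed -i "s/s\['opening'\].round(3)/round(s['opening'],3)/" cs.py; python3 cs.py pics/j.png wrist scene
```

```text
[0.4596 0.103  0.2516] 0.008 [-0.4 -0.5 -0.5]
case xy -0.0010184454112227154 0.18495739356190766
```

View pics/j.png

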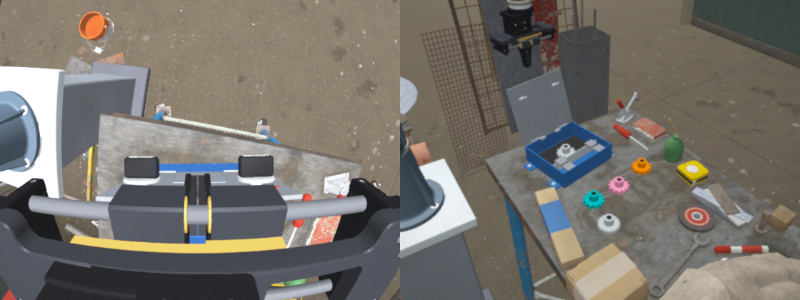

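apply_moves(
  steps=[
    {"x": 0,"y": 2,"z": -8,"spin": 0},
    {"x": 0,"y": 2,"z": -16,"spin": 0},
    {"x": 0,"y": 0,"z": -16,"spin": 0},
    {"x": 0,"y": 0,"z": -8,"spin": 0},
    {"x": 0,"y": 0,"z": 0,"spin": 0},
    {"x": 0,"y": 0,"z": 0,"spin": 0},
  ],
  grip=0,
)

```text
time_s: 20.5
position: [0.4584, 0.1072, 0.2012]
tcp_rot: [[0.983, -0.008, -0.186], [0.186, -0.017, 0.982], [-0.011, -1.0, -0.015]]
force: [0.7, -0.3, -0.1]
opening: 0.006
```

```bash
python3 cs.py pics/k.png wrist scene
```

```text
[0.4584 0.1072 0.2012] 0.006 [ 0.7 -0.3 -0.1]
case xy -0.0013007886477134148 0.18933500255661037
```

View pics/k.png

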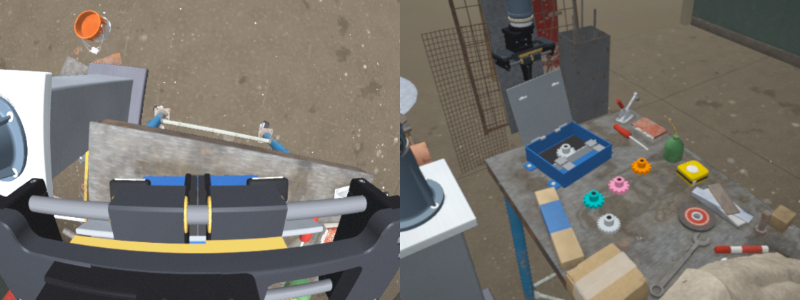

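apply_moves(
  steps=[
    {"x": 0,"y": 0,"z": -5,"spin": 0},
    {"x": 0,"y": 0,"z": -5,"spin": 0},
    {"x": 2,"y": -10,"z": 0,"spin": 0},
    {"x": 3,"y": -15,"z": 0,"spin": 0},
    {"x": 3,"y": -15,"z": 0,"spin": 0},
    {"x": 3,"y": -12,"z": 0,"spin": 0},
    {"x": 0,"y": 0,"z": 0,"spin": 0},
    {"x": 0,"y": 0,"z": 0,"spin": 0},
  ],
  grip=0,
)

```text
time_s: 21.4
position: [0.4711, 0.0532, 0.1925]
tcp_rot: [[0.983, -0.004, -0.185], [0.185, -0.014, 0.983], [-0.007, -1.0, -0.013]]
force: [-0.1, 2.9, 0.5]
opening: 0.005
```

```bash
python3 cs.py pics/l.png wrist scene
```

```text
[0.4711 0.0532 0.1925] 0.005 [-0.1  2.9  0.5]
case xy 0.00017215280945983777 0.13386845683241833
```

View pics/l.png

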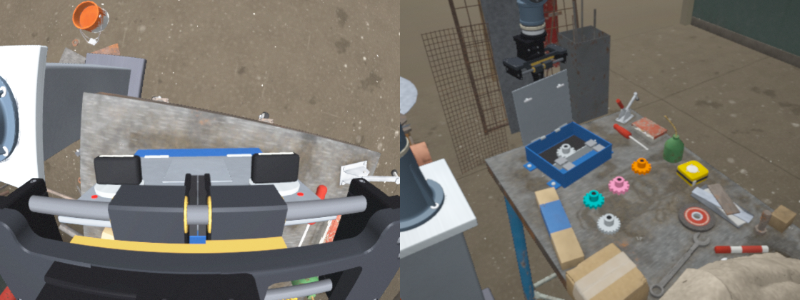

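The cover is moving, with a contact force of about 3 N. I'll continue along the arc.

apply_moves(
  steps=[
    {"x": 2,"y": -12,"z": 0,"spin": 0},
    {"x": 3,"y": -16,"z": 1,"spin": 0},
    {"x": 3,"y": -16,"z": 0,"spin": 0},
    {"x": 3,"y": -16,"z": 0,"spin": 0},
    {"x": 2,"y": -10,"z": 0,"spin": 0},
    {"x": 0,"y": 0,"z": 0,"spin": 0},
    {"x": 0,"y": 0,"z": 0,"spin": 0},
  ],
  grip=0,
)

```text
time_s: 22.2
position: [0.4834, -0.0171, 0.1924]
tcp_rot: [[0.982, -0.006, -0.19], [0.19, -0.009, 0.982], [-0.008, -1.0, -0.008]]
force: [0.1, 1.4, 0.0]
opening: 0.007
```

```bash
python3 cs.py pics/m.png scene side
```

```text
[ 0.4834 -0.0171  0.1924] 0.007 [0.1 1.4 0. ]
case xy -0.00202619324114698 0.06249407192235248
```

View pics/m.png

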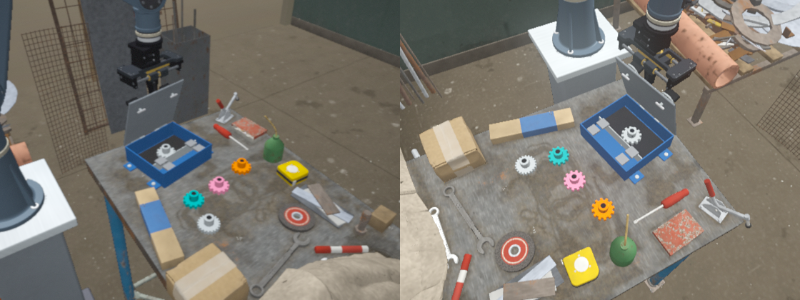

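apply_moves(
  steps=[
    {"x": 2,"y": -10,"z": -3,"spin": 0},
    {"x": 3,"y": -14,"z": -6,"spin": 0},
    {"x": 3,"y": -14,"z": -9,"spin": 0},
    {"x": 3,"y": -12,"z": -10,"spin": 0},
    {"x": 2,"y": -9,"z": -11,"spin": 0},
    {"x": 2,"y": -8,"z": -11,"spin": 0},
    {"x": 0,"y": 0,"z": 0,"spin": 0},
    {"x": 0,"y": 0,"z": 0,"spin": 0},
  ],
  grip=0,
)

```text
time_s: 23.1
position: [0.4994, -0.091, 0.1372]
tcp_rot: [[0.981, -0.007, -0.192], [0.192, -0.011, 0.981], [-0.009, -1.0, -0.01]]
force: [0.6, 0.4, -0.3]
opening: 0.007
```

```bash
python3 cs.py pics/n.png scene side
```

```text
[ 0.4994 -0.091   0.1372] 0.007 [ 0.6  0.4 -0.3]
case xy -0.0012711678223367683 -0.01307945324648725
```

View pics/n.png

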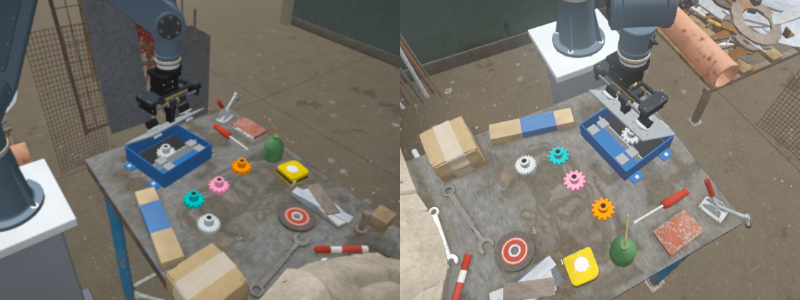

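apply_moves(
  steps=[
    {"x": 1,"y": -8,"z": -8,"spin": 0},
    {"x": 2,"y": -9,"z": -11,"spin": 0},
    {"x": 1,"y": -6,"z": -12,"spin": 0},
    {"x": 1,"y": -5,"z": -12,"spin": 0},
    {"x": 1,"y": -3,"z": -12,"spin": 0},
    {"x": 0,"y": -2,"z": -12,"spin": 0},
    {"x": 0,"y": 0,"z": 0,"spin": 0},
    {"x": 0,"y": 0,"z": 0,"spin": 0},
  ],
  grip=0,
)

```text
time_s: 24.0
position: [0.506, -0.126, 0.0643]
tcp_rot: [[0.981, -0.006, -0.194], [0.194, -0.011, 0.981], [-0.008, -1.0, -0.01]]
force: [-0.8, -0.1, -0.4]
opening: 0.001
```

```bash
python3 cs.py pics/o.png scene side
```

```text
[ 0.506  -0.126   0.0643] 0.001 [-0.8 -0.1 -0.4]
case xy -0.001885661060343288 -0.04867853796448538
```

View pics/o.png

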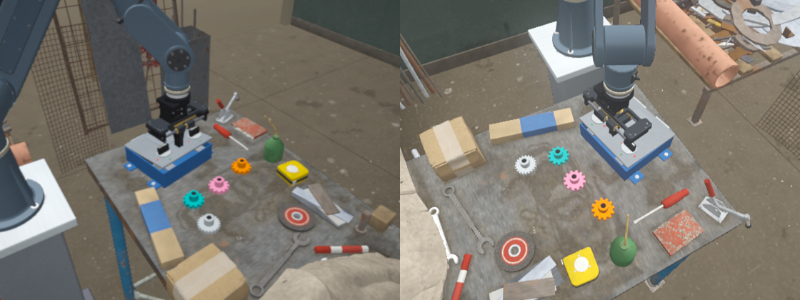

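Nearly shut. I'll press down until the force shows contact.

apply_moves(
  steps=[
    {"x": 0,"y": -1,"z": -5,"spin": 0},
    {"x": 0,"y": 0,"z": -5,"spin": 0},
    {"x": 0,"y": 0,"z": -4,"spin": 0},
    {"x": 0,"y": 0,"z": -4,"spin": 0},
    {"x": 0,"y": 0,"z": -3,"spin": 0},
    {"x": 0,"y": 0,"z": 0,"spin": 0},
  ],
  grip=0,
)

```text
time_s: 24.7
position: [0.5077, -0.1273, 0.0458]
tcp_rot: [[0.981, -0.001, -0.195], [0.195, -0.014, 0.981], [-0.004, -1.0, -0.014]]
force: [-1.1, 0.0, -0.0]
opening: 0.007
```

apply_moves(
  steps=[
    {"x": 0,"y": 0,"z": -4,"spin": 0},
    {"x": 0,"y": 0,"z": -4,"spin": 0},
    {"x": 0,"y": 0,"z": -4,"spin": 0},
  ],
  grip=0,
)

```text
time_s: 25.0
position: [0.5079, -0.1274, 0.0452]
tcp_rot: [[0.98, 0.002, -0.197], [0.197, -0.017, 0.98], [-0.002, -1.0, -0.017]]
force: [-7.2, 2.5, 33.3]
opening: 0.004
```

The cover bottoms out at 33 N, at the predicted height, so it is shut. I'll raise and turn +90°.

apply_moves(
  steps=[
    {"x": 0,"y": 0,"z": 20,"spin": 0},
    {"x": 0,"y": 0,"z": 35,"spin": 0.1},
    {"x": 0,"y": 0,"z": 35,"spin": 0.15},
    {"x": 0,"y": 0,"z": 20,"spin": 0.15},
    {"x": 0,"y": 0,"z": 0,"spin": 0.15},
    {"x": 0,"y": 0,"z": 0,"spin": 0.15},
    {"x": 0,"y": 0,"z": 0,"spin": 0.15},
    {"x": 0,"y": 0,"z": 0,"spin": 0.15},
    {"x": 0,"y": 0,"z": 0,"spin": 0.15},
    {"x": 0,"y": 0,"z": 0,"spin": 0.15},
    {"x": 0,"y": 0,"z": 0,"spin": 0.1},
    {"x": 0,"y": 0,"z": 0,"spin": 0},
  ],
  grip=40,
)

```text
time_s: 26.2
position: [0.5072, -0.1261, 0.1599]
tcp_rot: [[-0.038, 0.021, -0.999], [0.999, -0.001, -0.038], [-0.002, -1.0, -0.021]]
force: [-0.2, -0.8, -0.6]
opening: 0.46
```

```bash
python3 cs.py pics/p.png wrist; python3 - <<'E'
from h import *
print(read_state()['joint_positions'])
q=np.load('q.npy');c,s=np.cos(q[2]),np.sin(q[2])
for u in(-.065,.065):
    P=[q[0]+c*u+s*.055,q[1]+s*u-c*.055,.1045]; print(P,proj(P,'wrist')*600/420)
E
```

```text
[ 0.5072 -0.1261  0.1599] 0.46 [-0.2 -0.8 -0.6]
case xy -0.0007509202981751117 -0.04907088541080468
[ -26.54469048   25.14833145  100.1392218     0.62013188   53.60900022
 -118.99949889]
[np.float64(0.4454852725573898), np.float64(-0.14494397295724762), 0.1045] [[362.79054551 189.53137917]]
[np.float64(0.5727967458213145), np.float64(-0.11864209516555768), 0.1045] [[403.6038763  408.33546662]]
```

View pics/p.png

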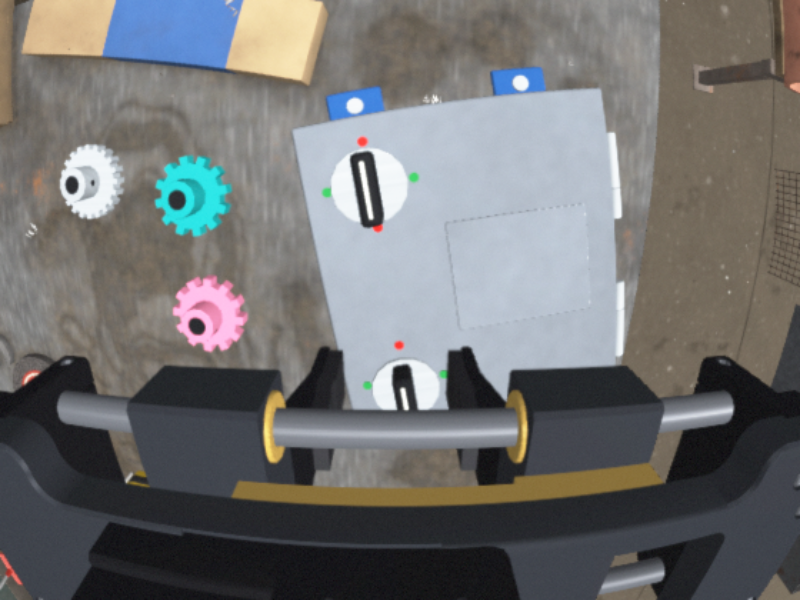

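```bash
python3 - <<'E'
from h import *
q=np.load('q.npy');c,s=np.cos(q[2]),np.sin(q[2])
R=[]
for px,u in (((370.3,184.5),-.065),((405.5,379.5),.065)):
    X=solve({'wrist':np.array(px)*420/600},.067)[0]; R.append(X); print(X, 'model',q[0]+c*u+s*.055,q[1]+s*u-c*.055)
d=R[1]-R[0];print(np.hypot(*d),np.degrees(np.arctan2(d[1],d[0])))
E
```

```text
[ 0.4459 -0.1431] model 0.4454852725573898 -0.14494397295724762
[ 0.5733 -0.1168] model 0.5727967458213145 -0.11864209516555768
0.13008631749726796 11.664085503221928
```

Both studs are located to about 2 mm: 130.1 mm apart at 11.66°. I'll do stud b first.

apply_moves(
  steps=[
    {"x": 10,"y": 1,"z": -8,"spin": 0.08},
    {"x": 18,"y": 3,"z": -10,"spin": 0.08},
    {"x": 18,"y": 3,"z": -10,"spin": 0},
    {"x": 10,"y": 2,"z": -8,"spin": 0},
    {"x": 3,"y": 0,"z": -5,"spin": 0},
    {"x": 0,"y": 0,"z": 0,"spin": 0},
    {"x": 0,"y": 0,"z": 0,"spin": 0},
  ],
  grip=40,
)

```text
time_s: 26.95
position: [0.5661, -0.116, 0.1161]
tcp_rot: [[-0.19, 0.018, -0.982], [0.982, 0.003, -0.19], [0.0, -1.0, -0.018]]
force: [-0.3, -0.8, -0.8]
opening: 0.459
```

apply_moves(
  steps=[
    {"x": 4,"y": -1,"z": -5,"spin": 0.01},
    {"x": 3,"y": 0,"z": -5,"spin": 0},
    {"x": 0,"y": 0,"z": 0,"spin": 0},
    {"x": 0,"y": 0,"z": 0,"spin": 0},
  ],
  grip=40,
)

```text
time_s: 27.35
position: [0.5726, -0.1176, 0.1063]
tcp_rot: [[-0.199, 0.018, -0.98], [0.98, 0.003, -0.199], [-0.0, -1.0, -0.018]]
force: [0.7, 0.4, -0.9]
opening: 0.461
```

```bash
python3 cs.py pics/r.png wrist; python3 - <<'E'
from h import *
print(proj([[.5733,-.1173,.1045],[.5733,-.1173,.067],read_state()['position']],'wrist')*600/420)
E
```

```text
[ 0.5726 -0.1176  0.1063] 0.461 [ 0.7  0.4 -0.9]
case xy 0.06501931073647685 -0.053945926474071246
[[395.92706592 347.52901926]
 [395.79678596 317.0322838 ]
 [395.63951752 347.57599744]]
```

View pics/r.png

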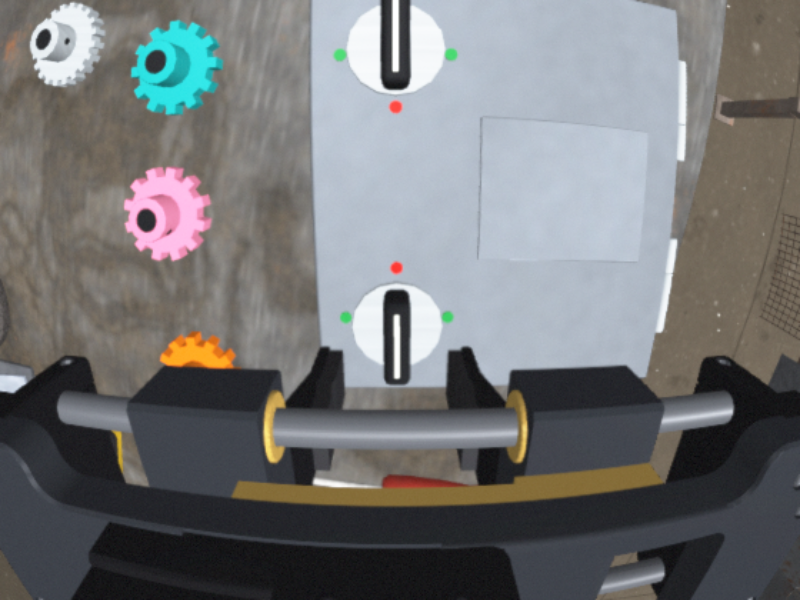

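The wing is aligned with the jaws, centred at 397 px. Lowering onto it.

apply_moves(
  steps=[
    {"x": 0,"y": 0,"z": -8,"spin": 0},
    {"x": 0,"y": 0,"z": -9,"spin": 0},
    {"x": 0,"y": 0,"z": -8,"spin": 0},
    {"x": 0,"y": 0,"z": -6,"spin": 0},
    {"x": 0,"y": 0,"z": -3,"spin": 0},
    {"x": 0,"y": 0,"z": 0,"spin": 0},
    {"x": 0,"y": 0,"z": 0,"spin": 0},
  ],
  grip=40,
)

```text
time_s: 28.1
position: [0.5717, -0.1174, 0.0686]
tcp_rot: [[-0.199, 0.016, -0.98], [0.98, 0.004, -0.199], [0.001, -1.0, -0.017]]
force: [-0.0, -0.1, 0.4]
opening: 0.464
```

apply_moves(
  steps=[
    {"x": 1,"y": 0,"z": -4,"spin": 0},
    {"x": 0,"y": 0,"z": -2,"spin": 0},
    {"x": 0,"y": 0,"z": 0,"spin": 0},
    {"x": 0,"y": 0,"z": 0,"spin": 0},
  ],
  grip=40,
)

```text
time_s: 28.5
position: [0.5735, -0.1176, 0.0628]
tcp_rot: [[-0.199, 0.018, -0.98], [0.98, 0.003, -0.199], [-0.0, -1.0, -0.018]]
force: [-0.7, -0.3, -0.1]
opening: 0.46
```

apply_moves(
  steps=[
    {"x": 0,"y": 0,"z": 0,"spin": 0},
    {"x": 0,"y": 0,"z": 0,"spin": 0},
    {"x": 0,"y": 0,"z": 0,"spin": 0},
    {"x": 0,"y": 0,"z": 0,"spin": 0},
    {"x": 0,"y": 0,"z": 0,"spin": 0},
    {"x": 0,"y": 0,"z": 0,"spin": 0},
    {"x": 0,"y": 0,"z": 0,"spin": 0},
  ],
  grip=0,
)

```text
time_s: 29.2
position: [0.5736, -0.1168, 0.0633]
tcp_rot: [[-0.199, 0.019, -0.98], [0.98, 0.004, -0.199], [0.0, -1.0, -0.019]]
force: [0.0, 0.3, -0.1]
opening: 0.134
```

apply_moves(
  steps=[
    {"x": 0,"y": 0,"z": -3,"spin": 0},
    {"x": 0,"y": 0,"z": -4,"spin": 0},
    {"x": 0,"y": 0,"z": -4,"spin": 0},
    {"x": 0,"y": 0,"z": -3,"spin": 0},
  ],
  grip=0,
)

```text
time_s: 29.6
position: [0.5739, -0.1169, 0.0535]
tcp_rot: [[-0.199, 0.02, -0.98], [0.98, 0.003, -0.199], [-0.001, -1.0, -0.02]]
force: [-8.3, 3.6, 35.8]
opening: 0.134
```

Pressed to the stop. Turning clockwise while holding it down.

apply_moves(
  steps=[
    {"x": 0,"y": 0,"z": -2,"spin": -0.1},
    {"x": 0,"y": 0,"z": -2,"spin": -0.15},
    {"x": 0,"y": 0,"z": -2,"spin": -0.15},
    {"x": 0,"y": 0,"z": -2,"spin": -0.15},
  ],
  grip=0,
)

```text
time_s: 30.0
position: [0.5737, -0.1178, 0.054]
tcp_rot: [[0.348, 0.02, -0.937], [0.938, -0.011, 0.348], [-0.003, -1.0, -0.022]]
force: [-3.7, 2.1, 14.2]
opening: 0.135
```

apply_moves(
  steps=[
    {"x": 0,"y": 0,"z": -2.5,"spin": -0.15},
    {"x": 0,"y": 0,"z": -2.5,"spin": -0.15},
    {"x": 0,"y": 0,"z": -2.5,"spin": -0.15},
    {"x": 0,"y": 0,"z": -2.5,"spin": -0.15},
    {"x": 0,"y": 0,"z": -2.5,"spin": -0.15},
    {"x": 0,"y": 0,"z": -2.5,"spin": -0.12},
    {"x": 0,"y": 0,"z": -2.5,"spin": -0.05},
  ],
  grip=0,
)

```text
time_s: 30.7
position: [0.5724, -0.1191, 0.0539]
tcp_rot: [[0.959, 0.003, -0.283], [0.283, -0.027, 0.959], [-0.005, -1.0, -0.027]]
force: [-4.9, 2.6, 19.2]
opening: 0.138
```

apply_moves(
  steps=[
    {"x": 0,"y": 0,"z": -2.5,"spin": -0.06},
    {"x": 0,"y": 0,"z": -2.5,"spin": -0.05},
    {"x": 0,"y": 0,"z": -2.5,"spin": -0.02},
  ],
  grip=0,
)

```text
time_s: 31.0
position: [0.5722, -0.1192, 0.0539]
tcp_rot: [[0.988, 0.001, -0.151], [0.151, -0.029, 0.988], [-0.004, -1.0, -0.029]]
force: [-3.9, 2.1, 18.5]
opening: 0.133
```

apply_moves(
  steps=[
    {"x": 0,"y": 0,"z": 2,"spin": 0.02},
    {"x": 0,"y": 0,"z": 2,"spin": 0},
    {"x": 0,"y": 0,"z": 0,"spin": 0},
  ],
  grip=0,
)

```text
time_s: 31.3
position: [0.5722, -0.1191, 0.0595]
tcp_rot: [[0.985, 0.002, -0.172], [0.172, -0.029, 0.985], [-0.003, -1.0, -0.029]]
force: [0.2, 1.0, -0.3]
opening: 0.133
```

apply_moves(
  steps=[
    {"x": 0,"y": 0,"z": 0,"spin": 0},
    {"x": 0,"y": 0,"z": 0,"spin": 0},
    {"x": 0,"y": 0,"z": 0,"spin": 0},
    {"x": 0,"y": 0,"z": 0,"spin": 0},
    {"x": 0,"y": 0,"z": 0,"spin": 0},
    {"x": 0,"y": 0,"z": 8,"spin": 0},
    {"x": 0,"y": 0,"z": 15,"spin": 0},
    {"x": 0,"y": 0,"z": 20,"spin": 0},
    {"x": 0,"y": 0,"z": 20,"spin": 0},
    {"x": 0,"y": 0,"z": 10,"spin": 0},
    {"x": 0,"y": 0,"z": 0,"spin": 0},
  ],
  grip=40,
)

```text
time_s: 32.4
position: [0.5718, -0.1198, 0.1349]
tcp_rot: [[0.985, 0.001, -0.172], [0.172, -0.03, 0.985], [-0.004, -1.0, -0.029]]
force: [-0.5, 0.4, -0.8]
opening: 0.461
```

```bash
python3 cs.py pics/s.png wrist
```

```text
[ 0.5718 -0.1198  0.1349] 0.461 [-0.5  0.4 -0.8]
case xy 0.06375415206240842 -0.05591877412123289
```

View pics/s.png

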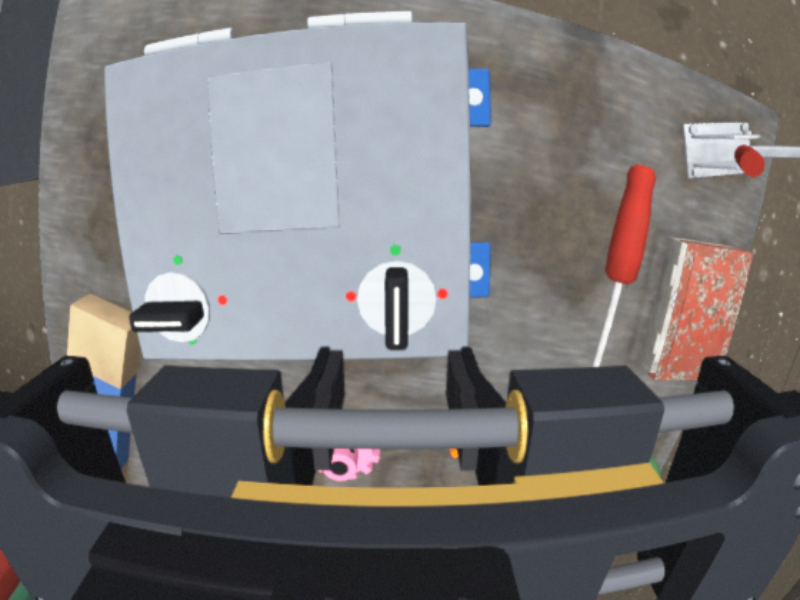

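Stud b's wing now points to the green dots. I'll turn back and go to stud a.

apply_moves(
  steps=[
    {"x": -8,"y": -2,"z": 0,"spin": 0.1},
    {"x": -15,"y": -3,"z": 0,"spin": 0.15},
    {"x": -15,"y": -3,"z": 0,"spin": 0.15},
    {"x": -15,"y": -3,"z": 0,"spin": 0.15},
    {"x": -15,"y": -3,"z": 0,"spin": 0.15},
    {"x": -15,"y": -3,"z": 0,"spin": 0.15},
    {"x": -15,"y": -2,"z": 0,"spin": 0.15},
    {"x": -8,"y": -1,"z": 0,"spin": 0.15},
    {"x": -3,"y": 0,"z": 0,"spin": 0.15},
    {"x": 0,"y": 0,"z": 0,"spin": 0.15},
    {"x": 0,"y": 0,"z": 0,"spin": 0.1},
    {"x": 0,"y": 0,"z": 0,"spin": 0},
  ],
  grip=40,
)

```text
time_s: 33.65
position: [0.45, -0.1359, 0.1238]
tcp_rot: [[-0.161, 0.009, -0.987], [0.987, 0.002, -0.161], [0.0, -1.0, -0.009]]
force: [1.0, 0.7, 0.1]
opening: 0.463
```

apply_moves(
  steps=[
    {"x": -2,"y": -4,"z": -5,"spin": 0.03},
    {"x": -1,"y": -3,"z": -5,"spin": 0.01},
    {"x": 0,"y": 0,"z": 0,"spin": 0},
    {"x": 0,"y": 0,"z": 0,"spin": 0},
  ],
  grip=40,
)

```text
time_s: 34.05
position: [0.4459, -0.1424, 0.1116]
tcp_rot: [[-0.194, 0.006, -0.981], [0.981, 0.004, -0.194], [0.003, -1.0, -0.006]]
force: [0.3, -0.1, -0.6]
opening: 0.458
```

```bash
python3 cs.py pics/t.png wrist; python3 - <<'E'
from h import *
print(proj([[.4459,-.1436,.1045],[.4459,-.1436,.067],read_state()['position']],'wrist')*600/420)
E
```

```text
[ 0.4459 -0.1424  0.1116] 0.458 [ 0.3 -0.1 -0.6]
case xy -0.06411516524414124 -0.052568816688740416
[[392.74530925 340.71981081]
 [392.84556778 312.59627056]
 [395.62650995 347.59756311]]
```

View pics/t.png

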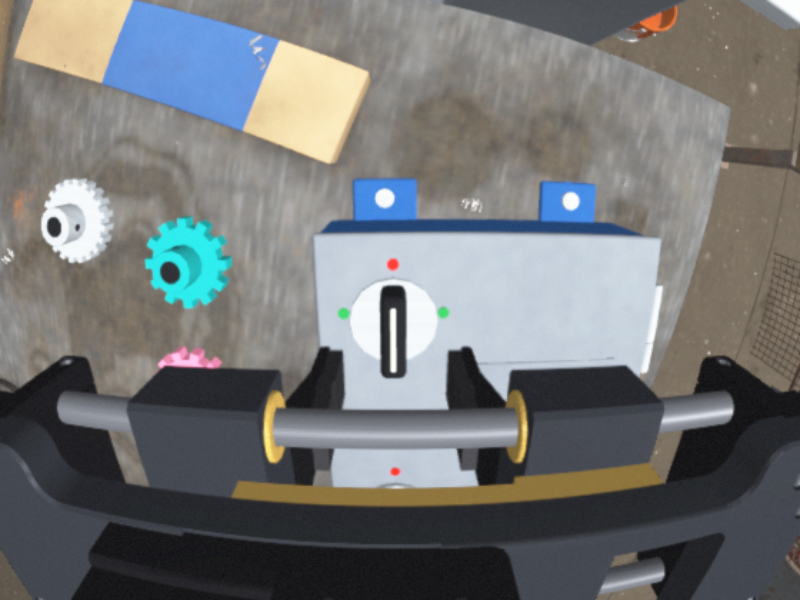

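apply_moves(
  steps=[
    {"x": 0,"y": -1,"z": -8,"spin": 0},
    {"x": 0,"y": 0,"z": -10,"spin": 0},
    {"x": 0,"y": 0,"z": -9,"spin": 0},
    {"x": 0,"y": 0,"z": -6,"spin": 0},
    {"x": 0,"y": 0,"z": -3,"spin": 0},
    {"x": 0,"y": 0,"z": 0,"spin": 0},
    {"x": 0,"y": 0,"z": 0,"spin": 0},
  ],
  grip=40,
)

```text
time_s: 34.8
position: [0.4458, -0.1429, 0.0719]
tcp_rot: [[-0.194, 0.005, -0.981], [0.981, 0.005, -0.194], [0.004, -1.0, -0.006]]
force: [0.2, -0.2, -0.6]
opening: 0.46
```

apply_moves(
  steps=[
    {"x": 0,"y": 0,"z": -4,"spin": 0.01},
    {"x": 0,"y": 0,"z": -3,"spin": 0},
    {"x": 0,"y": 0,"z": -1,"spin": 0},
    {"x": 0,"y": 0,"z": 0,"spin": 0},
  ],
  grip=40,
)

```text
time_s: 35.2
position: [0.4464, -0.1433, 0.0639]
tcp_rot: [[-0.205, 0.006, -0.979], [0.979, 0.004, -0.205], [0.002, -1.0, -0.007]]
force: [-0.8, 0.1, 0.4]
opening: 0.46
```

apply_moves(
  steps=[
    {"x": 0,"y": 0,"z": 0,"spin": 0},
    {"x": 0,"y": 0,"z": 0,"spin": 0},
    {"x": 0,"y": 0,"z": 0,"spin": 0},
    {"x": 0,"y": 0,"z": 0,"spin": 0},
    {"x": 0,"y": 0,"z": 0,"spin": 0},
    {"x": 0,"y": 0,"z": 0,"spin": 0},
    {"x": 0,"y": 0,"z": 0,"spin": 0},
  ],
  grip=0,
)

```text
time_s: 35.9
position: [0.4465, -0.1431, 0.0643]
tcp_rot: [[-0.204, 0.007, -0.979], [0.979, 0.004, -0.204], [0.002, -1.0, -0.008]]
force: [-0.1, 0.4, -0.9]
opening: 0.134
```

apply_moves(
  steps=[
    {"x": 0,"y": 0,"z": -3,"spin": 0},
    {"x": 0,"y": 0,"z": -4,"spin": 0},
    {"x": 0,"y": 0,"z": -4,"spin": 0},
    {"x": 0,"y": 0,"z": -3,"spin": 0},
  ],
  grip=0,
)

```text
time_s: 36.3
position: [0.4469, -0.1432, 0.0539]
tcp_rot: [[-0.204, 0.009, -0.979], [0.979, 0.003, -0.204], [0.001, -1.0, -0.009]]
force: [-6.2, 3.9, 46.3]
opening: 0.132
```

apply_moves(
  steps=[
    {"x": 0,"y": 0,"z": -2,"spin": -0.1},
    {"x": 0,"y": 0,"z": -2,"spin": -0.15},
    {"x": 0,"y": 0,"z": -2,"spin": -0.15},
    {"x": 0,"y": 0,"z": -2.5,"spin": -0.15},
    {"x": 0,"y": 0,"z": -2.5,"spin": -0.15},
    {"x": 0,"y": 0,"z": -2.5,"spin": -0.15},
    {"x": 0,"y": 0,"z": -2.5,"spin": -0.15},
    {"x": 0,"y": 0,"z": -2.5,"spin": -0.15},
    {"x": 0,"y": 0,"z": -2.5,"spin": -0.15},
    {"x": 0,"y": 0,"z": -2.5,"spin": -0.12},
    {"x": 0,"y": 0,"z": -2.5,"spin": -0.05},
  ],
  grip=0,
)

```text
time_s: 37.4
position: [0.4453, -0.1461, 0.0542]
tcp_rot: [[0.957, 0.002, -0.289], [0.289, -0.024, 0.957], [-0.005, -1.0, -0.023]]
force: [-3.9, 2.3, 29.3]
opening: 0.139
```

apply_moves(
  steps=[
    {"x": 0,"y": 0,"z": -2.5,"spin": -0.06},
    {"x": 0,"y": 0,"z": -2.5,"spin": -0.05},
    {"x": 0,"y": 0,"z": -2.5,"spin": -0.03},
  ],
  grip=0,
)

```text
time_s: 37.7
position: [0.445, -0.1462, 0.0542]
tcp_rot: [[0.989, 0.001, -0.149], [0.149, -0.027, 0.989], [-0.003, -1.0, -0.027]]
force: [-3.8, 2.6, 27.5]
opening: 0.137
```

apply_moves(
  steps=[
    {"x": 0,"y": 0,"z": 2,"spin": 0.02},
    {"x": 0,"y": 0,"z": 2,"spin": 0},
    {"x": 0,"y": 0,"z": 0,"spin": 0},
  ],
  grip=0,
)

```text
time_s: 38.0
position: [0.4449, -0.1461, 0.06]
tcp_rot: [[0.985, 0.003, -0.17], [0.17, -0.028, 0.985], [-0.002, -1.0, -0.028]]
force: [0.6, -0.6, -1.4]
opening: 0.135
```

apply_moves(
  steps=[
    {"x": 0,"y": 0,"z": 0,"spin": 0},
    {"x": 0,"y": 0,"z": 0,"spin": 0},
    {"x": 0,"y": 0,"z": 0,"spin": 0},
    {"x": 0,"y": 0,"z": 0,"spin": 0},
    {"x": 0,"y": 0,"z": 0,"spin": 0},
    {"x": 0,"y": 0,"z": 8,"spin": 0},
    {"x": 0,"y": 0,"z": 15,"spin": 0},
    {"x": 0,"y": 0,"z": 30,"spin": 0},
    {"x": 0,"y": 0,"z": 40,"spin": 0},
    {"x": 0,"y": 0,"z": 20,"spin": 0},
    {"x": 0,"y": 0,"z": 0,"spin": 0},
  ],
  grip=40,
)

```text
time_s: 39.1
position: [0.4439, -0.1456, 0.1769]
tcp_rot: [[0.985, 0.0, -0.17], [0.17, -0.026, 0.985], [-0.004, -1.0, -0.026]]
force: [-0.6, -0.1, 1.0]
opening: 0.457
```

```bash
python3 cs.py pics/u.png wrist
```

```text
[ 0.4439 -0.1456  0.1769] 0.457 [-0.6 -0.1  1. ]
case xy -0.0667199852986677 -0.0553646340306929
```

View pics/u.png

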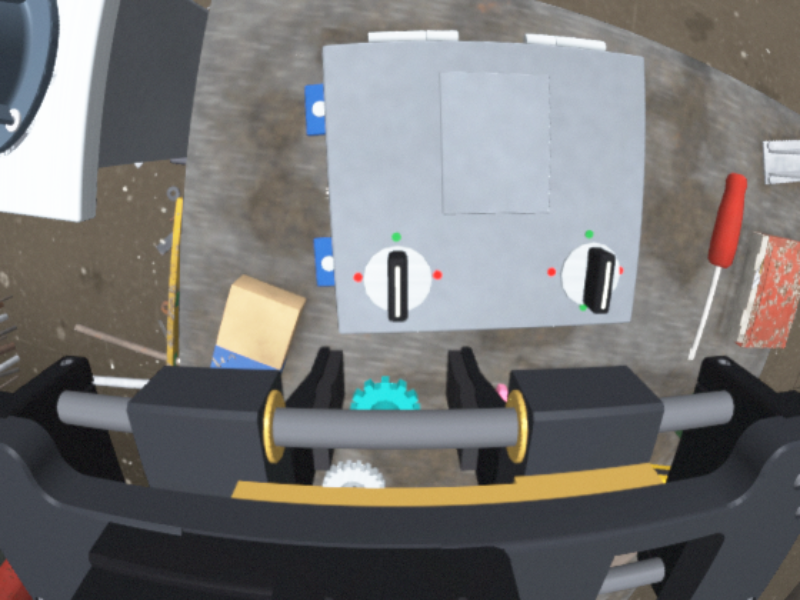

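Both wings point to green. I'll back off and check the spring-up heights.

apply_moves(
  steps=[
    {"x": 5,"y": 5,"z": 20,"spin": 0},
    {"x": 10,"y": 10,"z": 30,"spin": 0},
    {"x": 10,"y": 10,"z": 30,"spin": 0},
    {"x": 10,"y": 15,"z": 20,"spin": 0},
    {"x": 5,"y": 15,"z": 10,"spin": 0},
    {"x": 0,"y": 0,"z": 0,"spin": 0},
    {"x": 0,"y": 0,"z": 0,"spin": 0},
  ],
)

```text
time_s: 39.85
position: [0.4782, -0.0861, 0.2808]
tcp_rot: [[0.986, -0.019, -0.169], [0.168, -0.017, 0.986], [-0.021, -1.0, -0.013]]
force: [-0.2, 0.2, 0.0]
opening: 0.463
```

```bash
python3 - <<'E'
from h import *
import cv2
for n in ('side','scene','wrist'):
    a=imaging.capture(n)[:,:,::-1]; cv2.imwrite(f'pics/v_{n}.png',a)
    for x,y in((.4459,-.1436),(.5733,-.1173)):
        print(n,proj([[x,y,.1045-.000],[x,y,.1005],[x,y,.0975],[x,y,.067]],n).round(1).tolist())
a=cv2.imread('pics/v_side.png');b=cv2.imread('pics/v_wrist.png')
cv2.imwrite('pics/v.png',np.hstack([cv2.resize(a[120:260,240:400],(400,350),interpolation=cv2.INTER_CUBIC),cv2.resize(b[100:275,200:400],(400,350),interpolation=cv2.INTER_CUBIC)]))
a=cv2.imread('pics/v_scene.png')
cv2.imwrite('pics/v2.png',cv2.resize(a[150:270,160:320],(800,600),interpolation=cv2.INTER_CUBIC))
E
```

```text
side [[278.1, 162.9], [278.1, 164.1], [278.1, 165.0], [278.0, 173.7]]
side [[320.6, 204.7], [320.4, 205.8], [320.3, 206.6], [319.0, 214.7]]
scene [[230.0, 210.4], [230.1, 211.9], [230.2, 213.0], [230.8, 224.1]]
scene [[273.1, 185.8], [273.1, 187.2], [273.1, 188.3], [273.0, 199.1]]
wrist [[243.9, 221.7], [244.3, 220.6], [244.5, 219.7], [247.2, 211.6]]
wrist [[353.2, 218.6], [352.5, 217.5], [352.0, 216.7], [347.4, 208.8]]
```

View pics/v.png

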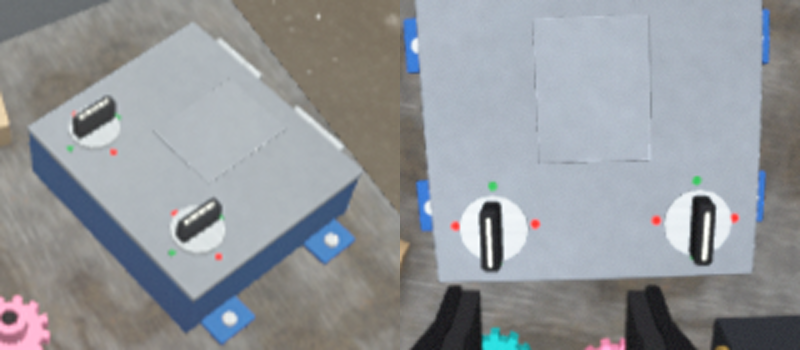

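View pics/v2.png

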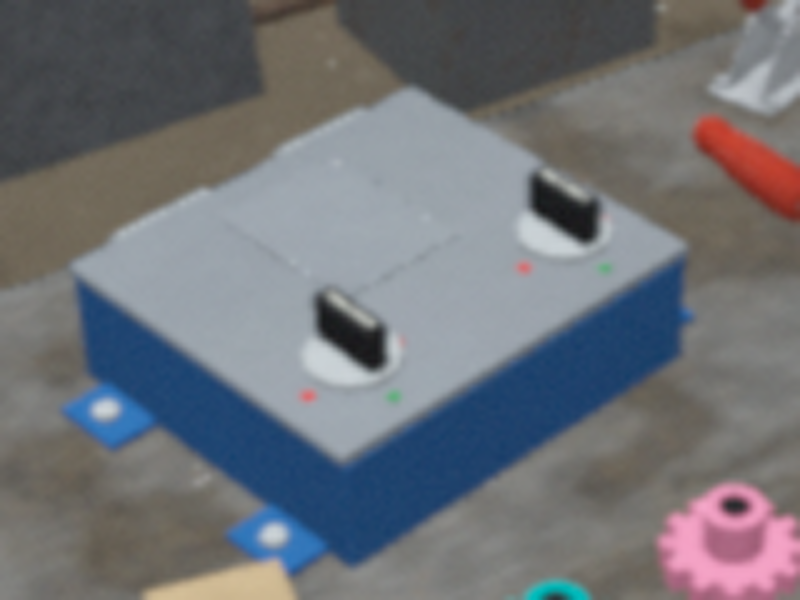

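```bash
python3 -c "
from rig import job
print(job.hand_in())"
```

```text
the job is handed in; nothing more can be done
None
```

The 12-tooth gear is in the bay, the cover is shut, both studs are locked, and I handed the job in at about 40 s. The hand-in reports no verdict.

**Last checks**
- **Gear:** it stood flat and hub up about 10 mm off the bay centre when I let go, seen before the cover went down.
- **Cover:** it bottomed out at the predicted height with 33 N on it and looks flat in the final pictures.
- **Studs:** both wings point to the green dots. The wing heights in the pictures put both studs about 4 to 5 mm in. Stud b is the less certain one, because its reading lies between caught (4 mm) and not caught (7 mm) in one picture. Both rose about 5.7 mm when released, which fits a proper catch.
- **20-tooth gear:** I never touched it, and it shows in its old place. The arm stood clear of everything at the end.

**What disagreed or failed**
- **Fingertip position:** the fingertips are about 21 mm behind the reported TCP, not 8 mm ahead of it as stated.
- **Grasping the gear:** two tries closed above the hub because of this, without touching the gear. The third worked once I corrected for it from the pictures.
- **Tool tilt:** the tool drifted up to about 3 degrees off vertical during moves, with no harm done.

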